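# Stow the reducer flange in the locking slide-out tray

## Task

The steel reducer flange has been left standing in the way of the cabinet's slide-out tray: lift it aside, then pull the tray out by its handle until the slides lock. Set the flange gently down, upright, on the copper gasket in its bay, press the blue release and push the tray fully home. Do not knock over or disturb anything else, on the table or in the tray.

Things in the scene. Friction and masses are not known exactly. Their poses are not given: they have to be found in the camera images.
- cabinet: low beech cabinet, 400 mm wide (y), 260 mm deep, fixed for the run. Origin on the table under the middle of its front face; x points into the cabinet (away from the robot), y to the left along the front, z up. The tray comes out along -x. The beech shelf over the closed tray has its underside 130 mm above the table
- roof_edge (a point): middle of the lower front edge of the cabinet's clear acrylic roof, 225 mm above the table. The roof is 400 mm wide and overhangs the front face by 45 mm: an upright hand over the closed tray's handle or over the release would hit it, so tilt the tool 25 to 45 degrees there (fingers pointing down and into the cabinet)
- tray (a joint): slide-out tray, 0 = home, grows as it is pulled out (m). It locks by itself at 0.175 and rests there; end stop 0.180. A spring (26 N/m) pulls it home; passing the catch takes about 12 N in all. When the release is pressed it runs in by itself to about 0.05; the rest must be pushed
- tray_panel (a point): middle of the front of the tray's white front panel, 66 mm above the table, moves with the tray; axes as the cabinet's. Panel 352 mm wide, 98 mm tall (17 to 115 mm above the table), 10 mm thick. Pulled out it sweeps 180 mm of table in front of the cabinet, the handle 46 mm more
- tray_bays (a point): centre of the middle bay's floor, 25 mm above the table, 60 mm behind the front of the panel; moves with the tray, axes as the cabinet's. Three open bays lie side by side, 100 x 100 mm inside, centres at y = -105, 0 and +105 mm from here; bay walls 25 mm high, 5 mm thick
- handle (a point): middle of the tray's black handle: an upright round bar 12 mm thick, 68 mm tall, standing 40 mm in front of the panel, joined to it by a bar at the top and one at the bottom (108 and 40 mm above the table); the point is 74 mm above the table. Moves with the tray; axes as the cabinet's
- release (a joint): travel of the blue release paddle, 0 = up, grows as it is pressed straight down, stop at 0.014 m. The tray is let go at about 0.009. Spring 2 N at rest, 8.5 N at the stop
- release_top (a point): middle of the top face of the blue release paddle, 40 x 36 mm, 95 mm above the table, on a grey block (68 mm out from the front face, 42 wide, 70 tall) left of the tray, 45 mm in front of the cabinet's front face (under the acrylic overhang)
- reducer_mid (a point): stainless conical reducer flange, 0.6 kg, 85 mm tall: base flange 80 mm across and 14 mm thick, cone, neck 39 mm across, top flange 54 mm across and 12 mm thick (its middle is 36.5 mm above this point). Point on its axis half-way up, 42.5 mm above its underside; z along its axis. Stands on the table in the tray's path at the start. It can be gripped across the top flange
- gasket_mid (a point): copper gasket ring lying loose in one of the three bays (which one varies), 84 mm outside, 64 mm inside, 4 mm thick; point at its centre half-way up. The flange goes on it
- cap_mid (a point): black nylon flange cap, 72 mm across, 32 mm tall, loose in another bay; point at its centre half-way up
- spacer_mid (a point): orange anodized spacer ring, 72 mm across, 42 mm tall, loose in the remaining bay; point at its centre half-way up
- bottle: white bottle with blue cap, 64 mm across, 150 mm tall, bystander; origin at the centre of its underside
- jar: amber glass jar with black lid, 72 mm across, 90 mm tall, bystander; origin at the centre of its underside
- bolts: beech block 55 (x) x 120 (y) x 30 mm carrying three upright silver bolts, 94 mm tall in all, bystander; origin at the centre of its underside
- blank: steel blank flange lying flat, 100 mm across, 18 mm thick, bystander; origin at the centre of its underside
- spanner: spanner 180 mm long lying flat near the robot, bystander; origin at the middle of its underside, x along it
Mind the look-alikes: they are no part of the job. Leave any red look-alike of the part that bears reducer_mid alone.

How it is judged:
On the way, in this order (a step that is already met when the one before it is completed fails the run):
1. the tray is pulled out to its lock (value of joint tray above 0.17 m), for 0.2 s.
2. the reducer flange stands released on the gasket in its bay, the tray staying locked out by itself (value of joint tray above 0.17 m and horizontal distance between reducer_mid and gasket_mid below 0.022 m and z of reducer_mid in the frame of cabinet between 0.066 and 0.077 m and angle between reducer_mid's own z axis and vertical below 0.12 rad and contact force between the fingers and anything else below 0.2 N), for 0.2 s.
3. the release is pressed with the tray still out (value of joint release above 0.008 m and value of joint tray above 0.12 m).
At the end, for the whole second after the job is handed in: The tray is home to within 6 mm with the release sprung back up; the reducer flange stands upright (within 0.12 rad) at rest in its bay on the gasket, centre within 22 mm of the gasket's; gasket, cap and spacer lie flat in their bays, within 35 mm of where they were before the tray was pulled (value of joint tray below 0.006 m and value of joint release below 0.003 m and horizontal distance between reducer_mid and gasket_mid below 0.022 m and z of reducer_mid in the frame of cabinet between 0.066 and 0.077 m and angle between reducer_mid's own z axis and vertical below 0.12 rad and linear speed of reducer below 0.02 m/s and angle between each of gasket_mid, cap_mid, spacer_mid's own z axis and vertical below 0.15 rad and distance of each of gasket_mid, cap_mid, spacer_mid from where it was at the start of the episode below 0.035 m); the robot touches nothing.
It fails at once if a bystander on the table (bottle, jar, bolt block, blank, spanner) is knocked over or moved more than 30 mm (distance of any of bottle, jar, bolts, blank, spanner from where it was at the start of the episode above 0.03 m or angle between any of bottle, jar, bolts, blank's own z axis and vertical above 0.4 rad).
It fails at once if the reducer flange is tipped over (angle between reducer_mid's own z axis and vertical above 0.7 rad).
It fails at once if the reducer flange is dropped (falls free faster than 0.7 m/s) (linear speed of reducer above 0.7 m/s and contact force between the fingers and reducer below 0.1 N).
It fails at once if the tray shoves the reducer flange along the table (contact force between reducer and tray above 1 N and z of reducer_mid in the frame of cabinet below 0.055 m).
It fails at once if the tray's cap or spacer is tipped over (angle between any of cap_mid, spacer_mid's own z axis and vertical above 0.6 rad).
It also fails if it takes over 72 s, if anything falls off the work surface, if the arm or the gripper's body presses on something with over 40 N, if the wrist force passes 120 N, or if a joint passes its speed limit or range.

## Robot

A 7-joint arm with a two-finger parallel gripper is mounted at the origin on the work surface. World frame = base frame: x ahead of the robot, y to its left, z up, the work surface at z = 0. Lengths are in m, angles in rad, forces in N, time in s.
With the tool pointing down it reaches from about 0.35 to 0.9 m from the base axis. Payload 8.1 kg.
Tool frame: the origin (TCP) lies midway between the tips of the shut fingers; the grasp point (between the pads) lies 19 mm behind it; z points along the fingers, y is the line along which they close (so a half turn about z gives the same grasp; the last joint's range is limited). The gripper opens to 92 mm and grips with 3 to 60 N. Pads are 19 mm wide; open, the fingers measure 130 mm over their backs; the gripper's body (75 mm by 190 mm) begins 47 mm behind the grasp point.
Start: joints at [1.147, 0.434, 0.025, 1.573, -0.012, 1.134, -0.075], TCP at [0.197, -0.593, 0.227] pointing down, gripper open.
Joint ranges: [-2.62, 2.62], [-0.44, 2.09], [-1.27, 1.32], [0.08, 2.57], [-1.32, 4.46], [0.12, 2], [-2.74, 2.74]. Speed limits (rad/s): [2.22, 2.22, 3.01, 3.01, 3.14, 3.14, 3.14].

## Interface

Orientations are given as a rotation vector (axis times angle).
In Python, from cell import arm gives the robot as it stands.
- The arm moves only by the tool send_rows, never from a script. Its argument "increments" is a list of rows, each a list of 3 entries, a list of its own where there are three numbers: the finger opening in cm, from 0 to 9.18, then the shift along the tool's x, y, z in cm, then the turn, a rotation vector about the tool's x, y, z in rad. A call has 1 to 5 rows; each row shifts and turns the commanded pose from where the row before left it, along the tool's axes as they then stand; what a row does not reach is not made up. A row lasts 1/10 s, in which the tool goes at most 50 mm and 8.59 degrees, less where a joint would pass 70% of its speed; a pose out of reach is approached as far as the arm can. A call is refused whole if a number of a shift passes 5 or a number of a turn 0.15, either way. A call with a gripper value outside its range is refused whole. The fingers move at their own pace and stop on an object; "force" is the grip in N (left out, the last holds). Time passes only in rows, so rows that do not move let the fingers close. It gives the time, the measured TCP pose, the force, the opening and the grip force at its end, in the units of the state.
- arm.observe(): the state, without advancing time (a new reading comes with each control period).
- arm.get_image(name): name is "scene" or "top" or "wrist"; returns the picture (400x640x3 uint8, red, green, blue); there is no depth.
- arm.camera_params(name): a dict with "camera_matrix" (3x3 intrinsics, pixels), "k1" (the pictures are not rectified: a ray, as slopes to the right and down, at radius r is drawn at 1 + k1 r^2 times it, then the intrinsics apply), "R" (3x3) and "t" (3): a world point X has camera coordinates R X + t. Camera axes: x right, y down, z forward; pixel columns grow to the right and rows downward; lengths in m; the calibration is good to about 2 mm. A picture is of the moment at which its call begins: read the wrist's pose just before it. camera_params takes no time and is no camera call; for the wrist camera it gives the pose at the moment of the call.
- arm.sign_off(): hands the job in; it is judged then, once.
The state is a dict: "clock": time; "joints": joint angles; "dq": joint speeds; "joint_efforts": joint torques, N m; "position": TCP position; "ee_rot": TCP orientation; "force": force on the tool from outside, world axes, zero at the start; "ft_torque": the same for the moment, N m; "width": opening from 0.0 (shut) to 1.0 (fully open); "gripper_force": force on a finger pad.
Only numpy, scipy, OpenCV 4.12 (cv2) and the standard library are available. Lean on these libraries where they do the work, as an engineer would, in place of code of your own. Each camera call takes 0.05 s, during which the arm holds its last target. There are 200 camera calls.

## Working session

There is one attempt and no reset: what is moved stays moved. The work goes in short steps, Python scripts to look and compute and a tool call to move; the robot and the scene stay as the last step left them, time stands still between calls to the robot, and variables do not carry over. Pictures are saved under pics/ and viewed, at most 10 in all, crops included, and the job is handed in when it is done.

Besides the shell and the picture viewer there is one more tool, called after "Call:" as name(argument=value, ...) on one line, values as JSON. send_rows: Moves the arm, as the interface text tells. Its arguments: {"type":"object","properties":{"increments":{"type":"array"},"force":{"type":"number"}},"required":["increments"]}

```bash
ls; mkdir -p pics; cat > h.py <<'E'
import numpy as np, cv2
from scipy.spatial.transform import Rotation as Ro
from cell import arm
def snap(n,f):
    P=arm.camera_params(n); im=arm.get_image(n); cv2.imwrite(f'pics/{f}.png',im[:,:,::-1]); np.savez(f'pics/{f}.npz',im=im,**{k:np.array(P[k]) for k in('camera_matrix','k1','R','t')}); return im,P
def load(f):
    d=np.load(f'pics/{f}.npz'); return d['im'],d
def ray(P,uv):
    K=np.array(P['camera_matrix'],float);k=float(P['k1']);R=np.array(P['R']);t=np.array(P['t'])
    d=np.array([(uv[0]-K[0,2])/K[0,0],(uv[1]-K[1,2])/K[1,1]]);s=d.copy()
    for _ in range(20): s=d/(1+k*(s@s))
    v=R.T@np.array([s[0],s[1],1]); return -R.T@t,v/np.linalg.norm(v)
def onz(P,uv,z):
    o,v=ray(P,uv); return o+v*(z-o[2])/v[2]
def tri(P1,a,P2,b):
    o1,v1=ray(P1,a);o2,v2=ray(P2,b)
    s=np.linalg.lstsq(np.c_[v1,-v2],o2-o1,rcond=None)[0]; p=o1+s[0]*v1;q=o2+s[1]*v2
    return (p+q)/2,np.linalg.norm(p-q)
def proj(P,X):
    c=np.array(P['R'])@np.array(X)+np.array(P['t']);s=c[:2]/c[2];s=s*(1+float(P['k1'])*(s@s));K=np.array(P['camera_matrix']);return K[:2,:2]@s+K[:2,2]
E
python3 - <<'E'
from h import *
np.set_printoptions(precision=3,suppress=True)
for n in('scene','top'):
    im,P=snap(n,n+'0');print(n,np.array(P['camera_matrix']).tolist(),P['k1'],-np.array(P['R']).T@P['t'])
a=cv2.imread('pics/scene0.png');b=cv2.imread('pics/top0.png')
s=arm.observe();print(s)
E
```

```text
pics
scene [[454.40668713228575, 0.0, 317.00311897021993], [0.0, 454.40668713228575, 203.20479112959106], [0.0, 0.0, 1.0]] -0.02099315843839868 [0.688 0.358 1.363]
top [[449.8397146400032, 0.0, 323.37342287894705], [0.0, 449.8397146400032, 198.82341421643397], [0.0, 0.0, 1.0]] 0.02747788660347872 [0.363 0.007 1.351]
{'clock': 0.1, 'joints': array([ 1.147,  0.435,  0.025,  1.574, -0.012,  1.134, -0.075]), 'dq': array([-0.001, -0.002, -0.001, -0.003,  0.001, -0.   ,  0.001]), 'joint_efforts': array([  0.003, -66.913,   0.988, -31.514,  -0.061,   0.037,   0.   ]), 'position': array([ 0.197, -0.593,  0.226]), 'ee_rot': array([-3.1  , -0.501,  0.001]), 'force': array([-0.229,  0.769, -0.131]), 'ft_torque': array([-0.062,  0.048,  0.021]), 'gripper_force': 0.0, 'width': 0.9970768000419622}
```

View pics/scene0.png

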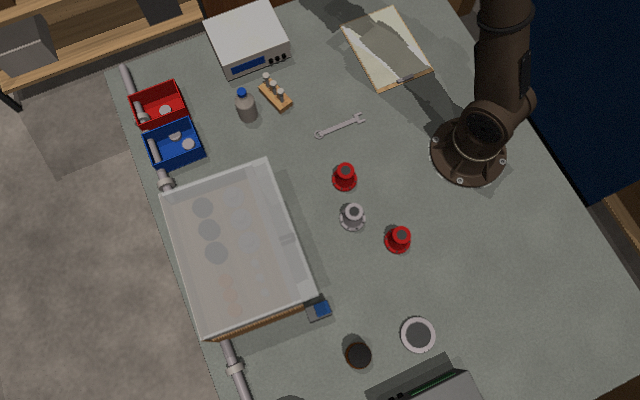

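View pics/top0.png

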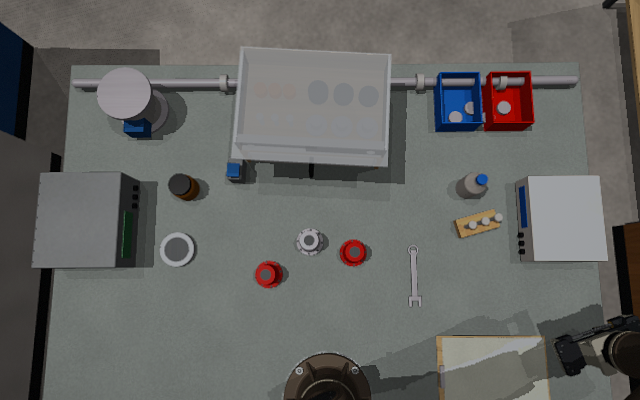

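The scene shows the silver reducer at (352,215), with red look-alikes at (345,176) and (400,238). In the top view it is at (310,241), with the reds at (268,274) and (353,253). The silver one fits "stainless". The handle is at top (311,170) and the release at (234,170). I'll confirm this in one enlarged crop.

```bash
python3 - <<'E'
import cv2,numpy as np
a=cv2.imread('pics/scene0.png')[150:330,250:420];b=cv2.imread('pics/top0.png')[140:290,215:400]
a=cv2.resize(a,None,fx=2.2,fy=2.2,interpolation=cv2.INTER_CUBIC);b=cv2.resize(b,None,fx=2.2,fy=2.2,interpolation=cv2.INTER_CUBIC)
c=np.zeros((400,800,3),np.uint8);c[:a.shape[0],:a.shape[1]]=a;c[:b.shape[0],390:390+b.shape[1]]=b
cv2.imwrite('pics/crop0.png',c)
E
```

```text
(no output)
```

View pics/crop0.png

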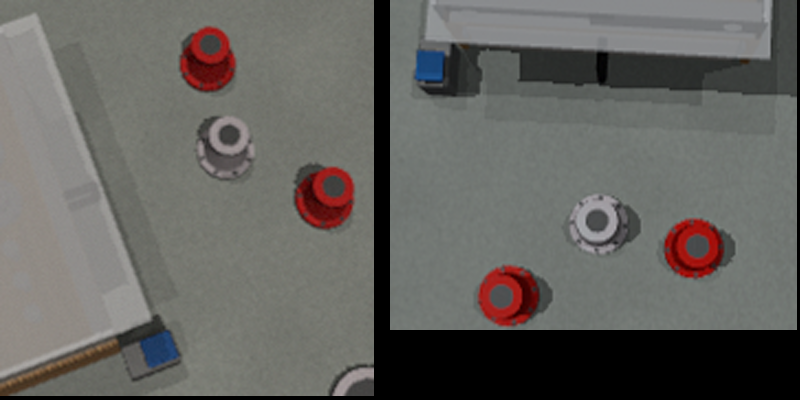

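The crop confirms it: the bare steel flange stands between two red copies, with its top hole at scene ≈(354,211) and top ≈(309,240). Next I'll measure it, the release and the front edges.

```bash
python3 - <<'E'
from h import *
np.set_printoptions(precision=4,suppress=True)
S,PS=load('scene0');T,PT=load('top0')
def blue(im,box):
    x0,y0,x1,y1=box;h=cv2.cvtColor(im,cv2.COLOR_RGB2HSV)[y0:y1,x0:x1]
    m=((h[...,0]>98)&(h[...,0]<125)&(h[...,1]>150)).astype(np.uint8)
    v,u=np.nonzero(m);r=cv2.minAreaRect(np.c_[u+x0,v+y0].astype(np.float32));return np.array([u.mean()+x0,v.mean()+y0]),m.sum(),r
bs=blue(S,(290,285,345,335));bt=blue(T,(215,150,255,190));print(bs,bt)
print('release',tri(PS,bs[0],PT,bt[0]),onz(PT,bt[0],.095),onz(PS,bs[0],.095))
def hole(im,c,red=False,r=7):
    g=cv2.cvtColor(im,cv2.COLOR_RGB2GRAY).astype(float);x,y=map(int,np.round(c))
    w=g[y-r:y+r+1,x-r:x+r+1];yy,xx=np.mgrid[y-r:y+r+1,x-r:x+r+1]
    m=(w<(w.min()+w.max())/2)
    n,l,st,ce=cv2.connectedComponentsWithStats(m.astype(np.uint8));k=l[r,r]
    return ce[k]+[x-r,y-r],st[k]
for n,a,b in(('red1',(345.5,170),(353.8,252)),('reducer',(354.1,211.4),(309.1,240.5)),('red2',(401,235),(266,274))):
    ha,hb=hole(S,a),hole(T,b);print(n,ha,hb,tri(PS,ha[0],PT,hb[0]),onz(PT,hb[0],.08))
# white roof front edge in top view
g=cv2.cvtColor(T,cv2.COLOR_RGB2GRAY)
for x in range(246,384,15):print(x,g[150:175,x].tolist())
h=T[155:185,300:325].min(2); print(h[::2])
E
```

```text
(array([321.7442, 308.1395]), np.uint64(172), ((321.7413635253906, 308.10345458984375), (12.62728214263916, 13.555760383605957), 68.19859313964844)) (array([232.7391, 169.6584]), np.uint64(161), ((233.0, 169.5), (13.0, 12.0), 90.0))
release (array([0.6423, 0.2646, 0.0973]), np.float64(0.0014061469784607495)) [0.6423 0.2655 0.095 ] [0.6427 0.2639 0.095 ]
red1 (array([345.7956, 170.6409]), array([  0,   0,  15,  15, 181], dtype=int32)) (array([354.0321, 251.8486]), array([  0,   0,  15,  15, 218], dtype=int32)) (array([ 0.4072, -0.0767,  0.0847]), np.float64(0.0006775295971226719)) [ 0.4076 -0.0773  0.08  ]
reducer (array([353.8143, 210.9143]), array([ 2,  3, 10,  9, 70], dtype=int32)) (array([308.5244, 239.878 ]), array([ 2,  2, 10, 11, 82], dtype=int32)) (array([0.4414, 0.0498, 0.0913]), np.float64(0.0005017096120488855)) [0.4419 0.0504 0.08  ]
red2 (array([401.2275, 234.7062]), array([  0,   0,  15,  15, 211], dtype=int32)) (array([265.8174, 274.    ]), array([  0,   0,  15,  15, 219], dtype=int32)) (array([0.3476, 0.1692, 0.0851]), np.float64(0.0013031461032430166)) [0.3481 0.1694 
[... 2064 characters left out ...]
32   0   4   5   4  15  46  43  42  43
   43  43  44  43  44  45  42]
 [ 42  42  42  42  42  43  43  44  43   9   2   4   4  18  45  43  44  42
   43  45  44  44  44  45  45]
 [ 41  42  42  42  43  43  43  43  43  19   0   3   2  24  43  44  44  45
   44  44  44  46  43  44  44]
 [ 41  42  41  39  41  39  40  39  40  34  15   8  21  42  43  44  44  44
   43  43  42  44  43  43  44]
 [ 81  81  84  95  92  91  91  92  93  93  82  80  79  84  79  38  40  41
   40  41  40  40  41  40  41]
 [ 90  91  90  89  89  88  90  91  91  92  94  93  93  91  92  94  94  96
   94  95  95  94  95  94  92]
 [ 90  90  89  89  90  92  91  92  93  92  94  92  91  90  92  92  92  94
   94  92  94  94  92  93  92]]
```

```bash
cat >> h.py <<'E'
def cab(o,yaw): # cabinet frame
    c,s=np.cos(yaw),np.sin(yaw); return np.array([[c,-s,0],[s,c,0],[0,0,1]]),np.array(o)
def plan(pos,Rt,s=None):
    """shift in current tool frame (cm) and turn rotvec (tool) to target"""
    s=s or arm.observe();Rc=Ro.from_rotvec(s['ee_rot']).as_matrix()
    return Rc.T@(np.array(pos)-s['position'])*100, Ro.from_matrix(Rc.T@Rt).as_rotvec(), Rc
E
python3 - <<'E'
from h import *
np.set_printoptions(precision=4,suppress=True)
T,PT=load('top0');S,PS=load('scene0')
xs=np.arange(250,384,4);g=cv2.cvtColor(T,cv2.COLOR_RGB2GRAY).astype(float);pts=[]
for x in xs:
    c=g[152:172,x];k=np.nonzero((c[:-1]>=100)&(c[1:]<100))[0][-1];pts.append((x,152+k+(c[k]-100)/(c[k]-c[k+1])))
w=np.array([onz(PT,p,.225) for p in pts]);f=np.polyfit(w[:,1],w[:,0],1);print('edge x=a y+b',f,np.abs(np.polyval(f,w[:,1])-w[:,0]).max(),'yaw',-np.degrees(np.arctan(f[0])))
for z in(.114,.074,.034):print(z,onz(PT,(311.2,177.),z),onz(PT,(311.2,166),z))
# silver bystanders rough
for n,uv in(('jar',(183,187)),('blank',(178,249)),('bolt',(478,222)),('span',(413,275)),('bottle',(472,186))):print(n,onz(PT,uv,.03))
R=Ro.from_rotvec(arm.observe()['ee_rot']).as_matrix();print(R)
# rim colors for scene handle search
print(plan((.441,.05,.24),Ro.from_euler('z',-3,degrees=True).as_matrix()@np.diag([1,-1,-1]))[:2])
print(plan((.441,.05,.24),Ro.from_euler('z',-3,degrees=True).as_matrix()@np.diag([-1,1,-1]))[:2])
E
```

```text
edge x=a y+b [0.0613 0.6286] 0.0008098667951964567 yaw -3.5061638642211608
0.114 [0.6156 0.0414 0.114 ] [0.6471 0.0414 0.114 ]
0.074 [0.6237 0.0425 0.074 ] [0.6563 0.0425 0.074 ]
0.034 [0.6319 0.0436 0.034 ] [0.6655 0.0436 0.034 ]
jar [0.6049 0.4253 0.03  ]
blank [0.4215 0.4322 0.03  ]
bolt [ 0.4944 -0.4458  0.03  ]
span [ 0.3419 -0.2497  0.03  ]
bottle [ 0.6019 -0.4344  0.03  ]
[[ 0.949   0.3152 -0.0006]
 [ 0.3152 -0.949   0.0013]
 [-0.0001 -0.0014 -1.    ]]
(array([ 43.4292, -53.2998,  -1.3285]), array([-0.0014,  0.0004,  0.3731]))
(array([ 43.4292, -53.2998,  -1.3285]), array([-0.0006, -0.0019, -2.7685]))
```

Checks: the release comes out at 97 mm (should be 95) and the reducer's top rim at about 91 mm (should be 85), so both are roughly right. Cabinet yaw is about -3.5° and the handle is near (0.635, 0.043). I'll set out above the reducer.

Call:
send_rows(increments=[[9.18, [3, -3.7, 0], [0, 0, 0]], [9.18, [3, -3.7, 0], [0, 0, 0]], [9.18, [3, -3.7, 0], [0, 0, 0]], [9.18, [3, -3.7, 0], [0, 0, 0]], [9.18, [3, -3.7, 0], [0, 0, 0]]])

```text
clock: 0.6
position: [0.2813, -0.3683, 0.2265]
ee_rot: [-3.101, -0.502, 0.0]
force: [0.9, -0.8, 0.2]
width: 0.995
gripper_force: 0.0
```

Call:
send_rows(increments=[[9.18, [3, -3.7, 0], [0, 0, 0]], [9.18, [3, -3.7, 0], [0, 0, 0]], [9.18, [3, -3.7, 0], [0, 0, 0]], [9.18, [3, -3.7, 0], [0, 0, 0]], [9.18, [3, -3.7, 0], [0, 0, 0]]])

```text
clock: 1.1
position: [0.3652, -0.1456, 0.2268]
ee_rot: [3.101, 0.501, 0.0]
force: [1.1, -0.1, -0.5]
width: 0.998
gripper_force: 0.0
```

Call:
send_rows(increments=[[9.18, [3, -3.7, 0], [0, 0, 0]], [9.18, [3, -3.7, 0], [0, 0, 0]], [9.18, [0, 0, 0], [0, 0, 0.13]], [9.18, [0, 0, 0], [0, 0, 0.13]], [9.18, [0, 0, 0], [0, 0, 0.12]]])

```text
clock: 1.6
position: [0.3985, -0.0578, 0.2265]
ee_rot: [3.14, -0.1, -0.001]
force: [-0.1, -0.6, 0.9]
width: 1.0
gripper_force: 0.0
```

```bash
python3 - <<'E'
from h import *
np.set_printoptions(precision=4,suppress=True)
im,P=snap('wrist','w1');print(P['camera_matrix'],-np.array(P['R']).T@P['t'],np.array(P['R']))
for X in((.441,.05,.085),(.407,-.077,.085),(.635,.043,.11)):print(proj(P,X))
E
```

```text
[[316.5398   0.     319.2427]
 [  0.     316.5398 199.0425]
 [  0.       0.       1.    ]] [ 0.4689 -0.0626  0.3844] [[-0.0622 -0.9981  0.    ]
 [-0.9629  0.06    0.2632]
 [-0.2627  0.0164 -0.9647]]
[201.8742 151.1523]
[338.1604 178.2409]
[ 156.5638 -118.3235]
```

View pics/w1.png

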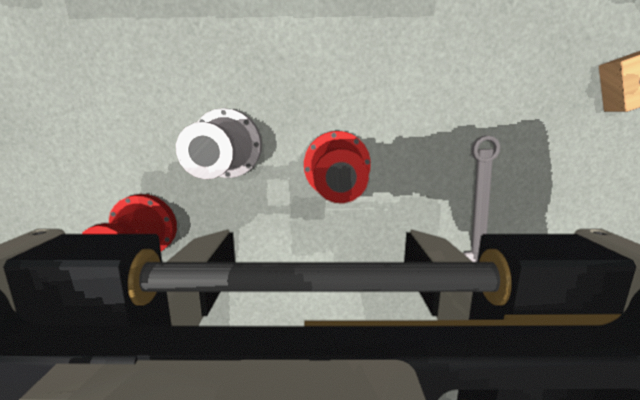

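The wrist view shows the steel top flange at about (205,150). The prediction was (202,151), so they agree. The red copies are at (340,178) and (140,225).

```bash
python3 - <<'E'
from h import *
np.set_printoptions(precision=4,suppress=True)
W,P=load('w1');S,PS=load('scene0');T,PT=load('top0')
g=cv2.cvtColor(W,cv2.COLOR_RGB2GRAY);m=(g[110:190,165:250]>225).astype(np.uint8)
n,l,st,ce=cv2.connectedComponentsWithStats(m);k=1+st[1:,4].argmax()
c=max(cv2.findContours((l==k).astype(np.uint8),0,1)[0],key=cv2.contourArea);e=cv2.fitEllipse(c);print(e,st[k])
uv=np.array(e[0])+[165,110];print(uv)
print(onz(P,uv,.085),tri(P,uv,PT,(308.52,239.88)),tri(P,uv,PS,(353.81,210.91)))
# flange diameter check
D=np.mean(e[1]);print('diam',D/316.5*(.3844-.085)/.9)
E
```

```text
((38.563941955566406, 39.914981842041016), (52.16606521606445, 57.5616340637207), 130.96780395507812) [  11   11   56   57 1621]
[203.5639 149.915 ]
[0.4421 0.0482 0.085 ] (array([0.4418, 0.0503, 0.0796]), np.float64(0.00042056476681316375)) (array([0.4413, 0.0482, 0.0856]), np.float64(0.0016232934242158368))
diam 0.0576662684998555
```

Call:
send_rows(increments=[[9.18, [1.2, -3.65, 0], [0, 0, 0]], [9.18, [1.2, -3.65, 0], [0, 0, 0]], [9.18, [1.2, -3.65, 0], [0, 0, 0]], [9.18, [0, 0, 4], [0, 0, 0]], [9.18, [0, 0, 4], [0, 0, 0]]])

```text
clock: 2.15
position: [0.4423, 0.0504, 0.1464]
ee_rot: [-3.139, 0.085, -0.005]
force: [0.6, -1.1, -1.2]
width: 0.995
gripper_force: 0.0
```

Call:
send_rows(increments=[[9.18, [0, 0, 3.5], [0, 0, 0]], [9.18, [0, 0, 3], [0, 0, 0]], [9.18, [0, 0, 2], [0, 0, 0]], [9.18, [0, 0, 0], [0, 0, 0]]])

```text
clock: 2.55
position: [0.4391, 0.0485, 0.0595]
ee_rot: [3.14, -0.089, -0.008]
force: [-0.2, 0.2, 0.0]
width: 1.002
gripper_force: 0.0
```

Call:
send_rows(increments=[[4, [0.2, 0, 0], [0, 0, 0]], [4, [0, 0, 0], [0, 0, 0]], [4, [0, 0, 0], [0, 0, 0]], [4, [0, 0, 0], [0, 0, 0]], [4, [0, 0, 0], [0, 0, 0]]], force=30)

```text
clock: 3.05
position: [0.4435, 0.0487, 0.0623]
ee_rot: [-3.14, 0.093, -0.002]
force: [-0.5, -0.6, -0.1]
width: 0.619
gripper_force: 0.0
```

Call:
send_rows(increments=[[4, [0, 0, 0], [0, 0, 0]], [4, [0, 0, 0], [0, 0, 0]], [4, [0, 0, -1], [0, 0, 0]]])

```text
clock: 3.35
position: [0.4419, 0.0484, 0.071]
ee_rot: [3.14, -0.093, -0.004]
force: [-0.4, 0.9, -7.4]
width: 0.577
gripper_force: 30.0
```

Call:
send_rows(increments=[[4, [0, 0, -3], [0, 0, 0]], [4, [0, 0, -4], [0, 0, 0]], [4, [0, 0, -4], [0, 0, 0]], [4, [0.9, 3.7, 0], [0, 0, 0]], [4, [0.9, 3.7, 0], [0, 0, 0]]])

```text
clock: 3.85
position: [0.4571, -0.026, 0.1833]
ee_rot: [-3.14, 0.088, -0.004]
force: [-0.4, -0.4, -7.0]
width: 0.578
gripper_force: 30.0
```

Call:
send_rows(increments=[[4, [0.9, 3.7, 0], [0, 0, 0]], [4, [0.9, 3.7, 0], [0, 0, 0]], [4, [0.9, 3.7, 0], [0, 0, 0]], [4, [0.9, 3.7, 0], [0, 0, 0]], [4, [0.9, 3.7, 0], [0, 0, 0]]])

```text
clock: 4.35
position: [0.4897, -0.2145, 0.1814]
ee_rot: [-3.139, 0.092, 0.003]
force: [0.9, -0.1, -8.0]
width: 0.579
gripper_force: 30.0
```

Call:
send_rows(increments=[[4, [0.9, 3.7, 0], [0, 0, 0]], [4, [0, 0, 4], [0, 0, 0]], [4, [0, 0, 4], [0, 0, 0]], [4, [0, 0, 2], [0, 0, 0]], [4, [0, 0, 0], [0, 0, 0]]])

```text
clock: 4.85
position: [0.4942, -0.2497, 0.0784]
ee_rot: [-3.137, 0.093, 0.012]
force: [-0.9, 0.3, -7.5]
width: 0.577
gripper_force: 30.0
```

Call:
send_rows(increments=[[4, [0, 0, 0.8], [0, 0, 0]], [4, [0, 0, 0.4], [0, 0, 0]], [4, [0, 0, 0.2], [0, 0, 0]], [4, [0, 0, 0.2], [0, 0, 0]], [4, [0, 0, 0], [0, 0, 0]]])

```text
clock: 5.35
position: [0.4977, -0.2511, 0.0661]
ee_rot: [3.14, -0.093, 0.001]
force: [-0.3, 0.4, -7.4]
width: 0.581
gripper_force: 30.0
```

Call:
send_rows(increments=[[4, [0, 0, 0.2], [0, 0, 0]], [4, [0, 0, 0.15], [0, 0, 0]], [4, [0, 0, 0], [0, 0, 0]]])

```text
clock: 5.65
position: [0.4972, -0.251, 0.0625]
ee_rot: [3.14, -0.093, -0.001]
force: [-2.2, 1.8, -0.7]
width: 0.578
gripper_force: 30.0
```

Call:
send_rows(increments=[[4, [0, 0, 0.15], [0, 0, 0]], [4, [0, 0, 0], [0, 0, 0]]])

```text
clock: 5.85
position: [0.4972, -0.2508, 0.0622]
ee_rot: [3.14, -0.093, -0.001]
force: [-8.7, 4.0, 15.9]
width: 0.58
gripper_force: 30.0
```

Call:
send_rows(increments=[[4, [0, 0, -0.15], [0, 0, 0]], [9.18, [0, 0, 0], [0, 0, 0]], [9.18, [0, 0, 0], [0, 0, 0]], [9.18, [0, 0, 0], [0, 0, 0]], [9.18, [0, 0, -1], [0, 0, 0]]])

```text
clock: 6.35
position: [0.497, -0.2508, 0.0717]
ee_rot: [-3.14, 0.093, 0.002]
force: [-0.0, -0.1, 0.8]
width: 0.878
gripper_force: 0.0
```

Call:
send_rows(increments=[[9.18, [0, 0, -3], [0, 0, 0]], [9.18, [0, 0, -4], [0, 0, 0]], [9.18, [0, 0, -4], [0, 0, 0]], [9.18, [-1, -3, 0], [0, 0.144, 0]], [9.18, [0, -4, 0], [0, 0.144, 0]]])

```text
clock: 6.85
position: [0.4943, -0.1821, 0.1858]
ee_rot: [3.094, -0.096, 0.465]
force: [0.4, 2.1, -1.6]
width: 0.998
gripper_force: 0.0
```

Call:
send_rows(increments=[[9.18, [0, -4, 0], [0, 0.144, 0]], [9.18, [0, -4, 0], [0, 0.144, 0]], [9.18, [0, -4, 0], [0, 0.144, 0]], [9.18, [0, -4, 0], [0, 0, 0]], [9.18, [0, 0, 0], [0, 0, 0]]])

```text
clock: 7.35
position: [0.494, -0.0841, 0.1843]
ee_rot: [2.991, -0.09, 0.867]
force: [0.8, 1.0, 1.1]
width: 1.001
gripper_force: 0.0
```

```bash
cat >> h.py <<'E'
YAW=np.radians(-3.5)
CAB=Ro.from_euler('z',YAW).as_matrix()
def tilt(a): return CAB@np.array([[np.cos(a),0,np.sin(a)],[0,-1,0],[np.sin(a),0,-np.cos(a)]])
def c2w(o,p): return np.array(o)+CAB@np.array(p)
O=np.array([.6748,.041,0])
E
python3 - <<'E'
from h import *
np.set_printoptions(precision=4,suppress=True)
s=arm.observe();print(s['position'],s['joints'],s['width'])
R=tilt(.72)
for p in((-.0975,0,.148),(-.0275,0,.058)):print(c2w(O,p),plan(c2w(O,p),R,s)[:2])
im,P=snap('wrist','w2');snap('top','t2')
print(proj(P,c2w(O,(-.04,0,.114))),proj(P,c2w(O,(-.04,0,.034))))
E
```

```text
[ 0.494  -0.0841  0.1843] [ 0.5346  0.0896 -0.5018  2.373   0.443   0.1381 -2.0059] 1.0014417840289538
[0.5775 0.047  0.148 ] (array([  4.4676, -13.633 ,   6.9813]), array([0.0082, 0.1556, 0.0043]))
[0.6474 0.0427 0.058 ] (array([  5.5677, -13.7254,  18.3295]), array([0.0082, 0.1556, 0.0043]))
[162.6604 107.4601] [195.8221 148.3555]
```

View pics/w2.png

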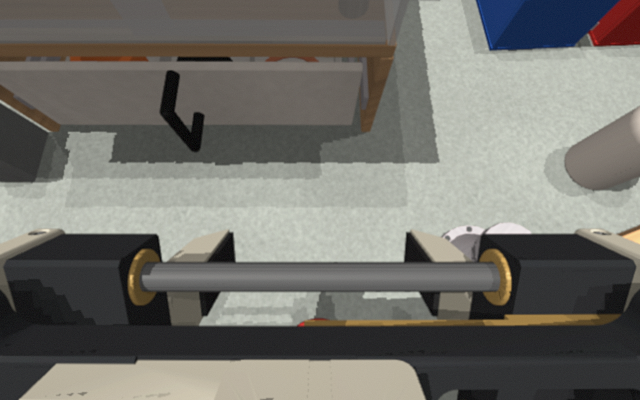

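The wrist view shows the handle's upright bar from (165,110) to (195,148). The prediction was (163,107) to (196,148), so it fits. Behind the panel the copper is on the right (290,62), the black cap in the middle and the orange spacer on the left. Moving to the pre-grasp.

Call:
send_rows(increments=[[9.18, [1.1, -3.4, 1.7], [0, 0, 0]], [9.18, [1.1, -3.4, 1.7], [0, 0, 0]], [9.18, [1.1, -3.4, 1.7], [0, 0, 0]], [9.18, [1.1, -3.4, 1.7], [0, 0, 0]], [9.18, [0, 0, 0], [0, 0, 0]]])

```text
clock: 7.95
position: [0.5363, -0.0165, 0.163]
ee_rot: [3.003, -0.082, 0.853]
force: [0.3, 1.2, 0.1]
width: 0.997
gripper_force: 0.0
```

```bash
python3 - <<'E'
from h import *
np.set_printoptions(precision=4,suppress=True)
s=arm.observe();print(s['position'],s['joints'],s['force'])
Rc=Ro.from_rotvec(s['ee_rot']).as_matrix();print(np.arcsin((CAB.T@Rc)[0,2]))
for a in(.5,.65):
  g=np.array([-.04,0,.072])+.019*np.array([np.sin(a),0,-np.cos(a)])
  print(a,plan(c2w(O,g),tilt(a),s)[:2])
im,P=snap('wrist','w3')
m=(im.max(2)<45).astype(np.uint8);m[230:]=0
n,l,st,ce=cv2.connectedComponentsWithStats(m)
for k in range(1,n):
  if st[k,4]>150:print(st[k],ce[k])
for z in(.114,.074,.034):print(proj(P,c2w(O,(-.04,0,z))))
k=1+st[1:,4].argmax()
for r in range(0,230,10):
  u=np.nonzero(m[r,80:480])[0]
  if len(u):print(r,u.min()+80,u.max()+80,len(u))
E
```

```text
[ 0.5363 -0.0165  0.163 ] [-0.1009  0.1554 -0.0474  2.3537  0.9223  0.1458 -2.656 ] [0.2978 1.2148 0.071 ]
0.5536047180803624
0.5 (array([ 3.2106, -6.5713, 14.6145]), array([ 0.0008, -0.0536,  0.0065]))
0.65 (array([ 3.4953, -6.5694, 14.6084]), array([0.0003, 0.0964, 0.0065]))
[ 231   90   31   86 1433] [244.9581 135.0181]
[234.3381 133.3576]
[245.644  154.9373]
[254.2607 171.3778]
90 239 240 2
100 234 247 14
110 233 246 14
120 232 245 14
130 231 244 14
140 231 261 27
150 237 260 24
160 242 260 19
170 248 259 12
```

The wrist is nearly singular here (j6 at about its limit, and j7 is drifting). A quick kinematic fit will tell me which tilt is feasible at the handle, both shut and pulled out.

```bash
cat > kin.py <<'E'
from h import *
from itertools import product
from scipy.optimize import least_squares
D=[([1.147,.4345,.025,1.5735,-.012,1.134,-.075],[.197,-.593,.2265],[-3.1,-.501,.001]),
([.5346,.0896,-.5018,2.373,.443,.1381,-2.0059],[.494,-.0841,.1843],[2.991,-.09,.867]),
([-.1009,.1554,-.0474,2.3537,.9223,.1458,-2.656],[.5363,-.0165,.163],[3.003,-.082,.853])]
def fk(j,p,s):
    R=np.eye(3);x=np.array([0,0,p[0]],float)
    off=[(0,0,0),(0,0,p[1]),(0,0,0),(p[2],0,p[3]),(0,0,0),(p[4],0,p[5]),(0,0,0)]
    # order z y z y z y z ; L1 after j3, L2 after j5
    for i,ax in enumerate('zyzyzyz'):
        R=R@Ro.from_euler(ax,s[i]*j[i]).as_matrix()
        if i==2:x=x+R@[p[2],0,p[1]]
        if i==4:x=x+R@[p[4],0,p[3]]
        if i==6:x=x+R@[0,0,p[5]]
    return x,R
def fit():
    best=None
    for s in product((1,-1),repeat=6):
        s=(*s,1)
        def f(p):
            r=[]
            for j,x,o in D:
                X,R=fk(j,p,s);r+=list(X-x)+list(.3*(R[:,2]-Ro.from_rotvec(o).as_matrix()[:,2]))
            return np.array(r+list(.01*np.array([p[2],p[4]])))
        q=least_squares(f,[.3,.35,0,.35,0,.2])
        if best is None or q.cost<best[0]:best=(q.cost,s,q.x)
    return best
E
python3 - <<'E'
from kin import *
np.set_printoptions(precision=4,suppress=True)
c,s,p=fit();print(c,s,p)
for j,x,o in D:
    X,R=fk(j,p,s);print(X-x,R[:,2]-Ro.from_rotvec(o).as_matrix()[:,2])
E
```

```text
0.0017674653080361911 (-1, 1, -1, 1, -1, 1, 1) [0.4305 0.4922 0.001  0.4964 0.0784 0.3714]
[ 0.0494  0.0191 -0.0025] [ 0.0011 -0.0009 -0.    ]
[ 0.0037  0.0222 -0.0064] [-0.0001  0.0001 -0.    ]
[-0.0033 -0.0089  0.0089] [-0.     -0.0003  0.    ]
```

```bash
python3 - <<'E'
import re
t=open('kin.py').read()
t=t[:t.index('def fk')]+'''
S=(-1,1,-1,1,-1,1,1)
def fk(j,p):
    R=np.eye(3);x=np.array([0,0,p[0]],float)
    for i,ax in enumerate('zyzyzyz'):
        R=R@Ro.from_euler(ax,S[i]*j[i]).as_matrix()
        if i==0:x=x+R@[0,p[8],0]
        if i==2:x=x+R@[p[1],0,p[2]]
        if i==3:x=x+R@[p[3],0,p[4]]
        if i==4:x=x+R@[0,p[9],0]
        if i==5:x=x+R@[p[5],p[7],0]
        if i==6:x=x+R@[0,0,p[6]]
    return x,R
def fit(data=D):
    def f(p):
        r=[]
        for j,x,o in data: r+=list(fk(j,p)[0]-x)
        return np.array(r+list(.003*(p-[.35,0,.4,0,.4,0,.25,0,0,0])))
    return least_squares(f,[.35,0,.4,0,.4,0,.25,0,0,0])
'''
open('kin.py','w').write(t)
E
python3 - <<'E'
from kin import *
np.set_printoptions(precision=4,suppress=True)
q=fit();p=q.x;print(p)
for j,x,o in D:print(fk(j,p)[0]-x)
for a,pull in product((.45,.55,.65),(0,.05,.1,.178)):
  X=c2w(O,np.array([-.04-pull,0,.072])+.019*np.array([np.sin(a),0,-np.cos(a)]));Rt=tilt(a)
  lo=np.array([-2.62,-.44,-1.27,.08,-1.32,.12,-2.74]);hi=np.array([2.62,2.09,1.32,2.57,4.46,2,2.74])
  f=lambda j:np.r_[(fk(j,p)[0]-X)*5,np.cross(fk(j,p)[1][:,2],Rt[:,2])*2,.02*np.array([j[2],j[4]])]
  r=least_squares(f,np.clip([-.1,.3,0,2.2,0,.3,-1.74],lo,hi),bounds=(lo,hi));print(a,pull,r.x,np.linalg.norm(r.fun[:6]))
E
```

```text
[ 0.2879  0.2727  0.2233 -0.0336  0.3591  0.059   0.0277 -0.0047 -0.0409
 -0.0047]
[-0.0002 -0.0001 -0.    ]
[-0.0002  0.0004 -0.0002]
[ 0.0003 -0.      0.0003]
0.45 0 [-0.2298  0.797   0.0799  1.2877  0.0853  0.6229 -1.74  ] 3.595217240989327e-05
0.45 0.05 [-0.3385  0.5618  0.155   1.807   0.12    0.3473 -1.74  ] 9.092993588616229e-05
0.45 0.1 [-0.5161  0.4422  0.2965  2.1236  0.1091  0.1663 -1.74  ] 0.0002146144786621653
0.45 0.178 [-0.6613  0.3579  0.4386  2.3422 -0.2403  0.12   -1.74  ] 0.21417474003010986
0.55 0 [-0.2791  0.7451  0.1252  1.3908  0.1206  0.4802 -1.74  ] 6.993614896116987e-05
0.55 0.05 [-0.4643  0.5419  0.2729  1.8709  0.1339  0.2224 -1.74  ] 0.0001900295140319379
0.55 0.1 [-0.6475  0.4619  0.4653  2.1067 -0.2913  0.12   -1.74  ] 0.07539009724813098
0.55 0.178 [-0.7164  0.3774  0.4998  2.2851 -0.2808  0.12   -1.74  ] 0.34695716573377927
0.65 0 [-0.3683  0.701   0.2091  1.4946  0.1596  0.3367 -1.74  ] 0.00014906439284132533
0.65 0.05 [-0.6408  0.5503  0.4768  1.9122 -0.2278  0.12   -1.74  ] 0.020094901129101887
0.65 0.1 [-0.6826  0.4944  0.5082  2.033  -0.3288  0.12   -1.74  ] 0.20345058274601477
0.65 0.178 [-0.7886  0.4068  0.5745  2.226  -0.3208  0.12   -1.74  ] 0.47799695285980587
```

Call:
send_rows(increments=[[9.18, [1.0, -2, 0], [0, -0.06, 0]], [9.18, [1.0, -2, 0], [0, 0, 0]], [9.18, [1, -2, 0], [0, 0, 0]], [9.18, [0, -0.6, 1], [0, 0, 0]], [9.18, [0, 0, 0], [0, 0, 0]]])

```text
clock: 8.5
position: [0.5688, 0.0344, 0.1675]
ee_rot: [3.014, -0.101, 0.785]
force: [-0.3, -0.3, -0.3]
width: 0.997
gripper_force: 0.0
```

```bash
cat > st.py <<'E'
from h import *
import sys
np.set_printoptions(precision=4,suppress=True)
s=arm.observe();print(s['clock'],s['position'],s['joints'],s['force'],s['width'])
Rc=Ro.from_rotvec(s['ee_rot']).as_matrix();a=np.arcsin((CAB.T@Rc)[0,2]);print('tilt',a,'cab',CAB.T@(s['position']-O))
E
cat > go.py <<'E'
from st import *
for a in(.5,.6):
  g=np.array([-.04,0,.072])+.019*np.array([np.sin(a),0,-np.cos(a)])
  print(a,plan(c2w(O,g),tilt(a),s)[:2])
E
python3 go.py
```

```text
8.5 [0.5688 0.0344 0.1675] [-0.1118  0.2132 -0.1749  2.2276  0.772   0.3019 -2.609 ] [-0.327  -0.3124 -0.3455] 0.9974955066203429
tilt 0.5098239183444259 cab [-0.1054 -0.0131  0.1675]
0.5 (array([ 1.0209, -1.4658, 13.4126]), array([ 0.0115, -0.0099, -0.0033]))
0.6 (array([ 1.2107, -1.4663, 13.405 ]), array([ 0.0116,  0.0901, -0.0027]))
```

Call:
send_rows(increments=[[9.18, [1.0, -1.5, 1.5], [0, 0, 0]], [9.18, [0, 0, 3], [0, 0, 0]], [9.18, [0, 0, 3], [0, 0, 0]], [9.18, [0, 0, 2], [0, 0, 0]], [9.18, [0, 0, 0], [0, 0, 0]]])

```text
clock: 9.0
position: [0.6271, 0.0449, 0.0936]
ee_rot: [3.015, -0.1, 0.767]
force: [0.2, -0.1, -0.0]
width: 1.001
gripper_force: 0.0
```

```bash
python3 go.py; python3 - <<'E'
from h import *
im,P=snap('wrist','w4');print(proj(P,c2w(O,(-.04,0,.114))),proj(P,c2w(O,(-.04,0,.034))))
E
```

```text
9.0 [0.6271 0.0449 0.0936] [-0.3832  0.4183  0.1682  2.1797  0.8799  0.1182 -2.7373] [ 0.1545 -0.1392 -0.0207] 1.0008083534903862
tilt 0.49859622084268573 cab [-0.0479  0.001   0.0936]
0.5 (array([-0.3403,  0.0408,  4.1771]), array([ 0.0147,  0.0013, -0.0015]))
0.6 (array([-0.1506,  0.0406,  4.1673]), array([ 0.0148,  0.1013, -0.0008]))
[321.17461133 228.35628431] [319.19093975 243.80930681]
```

View pics/w4.png

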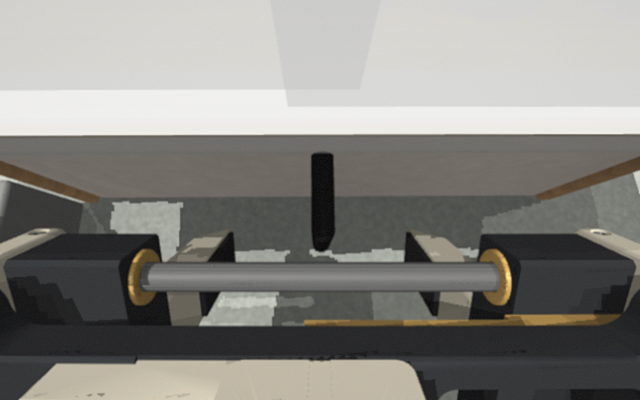

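The handle bar is centred between the fingers (322,230), but j7 and j6 are at their limits. I'll reduce the tilt to about 25° and yaw a little, since the bar is round. That should give joint margin.

Call:
send_rows(increments=[[9.18, [0, 0, -2], [0, -0.04, 0]], [9.18, [0, 0, -1], [0, -0.04, -0.1]], [9.18, [0, 0, 0], [0, 0, -0.1]], [9.18, [0, 0, 0], [0, 0, 0]]])

```text
clock: 9.45
position: [0.616, 0.0446, 0.1176]
ee_rot: [2.996, 0.194, 0.653]
force: [0.3, 0.2, -0.2]
width: 0.998
gripper_force: 0.0
```

```bash
cat > go.py <<'E'
from st import *
z=Rc[:,2];g=c2w(O,(-.04,0,.08));print('joints',s['joints'],'shift to grasp',Rc.T@(g+.019*z-s['position'])*100,'tool z,y cab',CAB.T@z,CAB.T@Rc[:,1])
E
python3 go.py
```

```text
9.45 [0.616  0.0446 0.1176] [-0.0645  0.3809 -0.2259  2.1022  0.7503  0.3403 -2.3713] [ 0.2654  0.2372 -0.1743] 0.9976572253008841
tilt 0.4334094941213778 cab [-0.0589  0.      0.1176]
joints [-0.0645  0.3809 -0.2259  2.1022  0.7503  0.3403 -2.3713] shift to grasp [ 0.1455 -0.034   6.1034] tool z,y cab [ 0.42   -0.015  -0.9074] [ 0.1687 -0.9811  0.0943]
```

Call:
send_rows(increments=[[9.18, [0.1, 0, 2.5], [0, 0, 0]], [9.18, [0, 0, 2], [0, 0, 0]], [9.18, [0, 0, 1.6], [0, 0, 0]], [9.18, [0, 0, 0], [0, 0, 0]]])

```text
clock: 9.85
position: [0.6413, 0.0433, 0.0594]
ee_rot: [2.997, 0.193, 0.646]
force: [-0.5, 0.1, 0.4]
width: 1.001
gripper_force: 0.0
```

```bash
python3 go.py
```

```text
9.85 [0.6413 0.0433 0.0594] [-0.1746  0.5005 -0.071   2.0936  0.8922  0.2184 -2.5174] [-0.4724  0.06    0.3671] 1.0005479209511245
tilt 0.4292191084943222 cab [-0.0335  0.0003  0.0594]
joints [-0.1746  0.5005 -0.071   2.0936  0.8922  0.2184 -2.5174] shift to grasp [ 0.253  0.114 -0.243] tool z,y cab [ 0.4162 -0.0163 -0.9091] [ 0.1678 -0.9813  0.0944]
```

Call:
send_rows(increments=[[0, [0, 0, 0], [0, 0, 0]], [0, [0, 0, 0], [0, 0, 0]], [0, [0, 0, 0], [0, 0, 0]], [0, [0, 0, 0], [0, 0, 0]], [0, [0, 0, 0], [0, 0, 0]]], force=45)

```text
clock: 10.35
position: [0.6425, 0.0444, 0.0612]
ee_rot: [2.996, 0.197, 0.651]
force: [-0.1, -0.5, -0.3]
width: 0.617
gripper_force: 0.0
```

Call:
send_rows(increments=[[0, [0, 0, 0], [0, 0, 0]], [0, [0, 0, 0], [0, 0, 0]], [0, [0, 0, 0], [0, 0, 0]]])

```text
clock: 10.65
position: [0.6424, 0.0444, 0.0608]
ee_rot: [2.996, 0.197, 0.65]
force: [-0.6, 0.2, -0.3]
width: 0.354
gripper_force: 0.0
```

Call:
send_rows(increments=[[0, [0, 0, 0], [0, 0, 0]], [0, [0, 0, 0], [0, 0, 0]], [0, [0, 0, 0], [0, 0, 0]], [0, [0, 0, 0], [0, 0, 0]]])

```text
clock: 11.05
position: [0.6425, 0.0419, 0.0609]
ee_rot: [2.994, 0.191, 0.649]
force: [-0.3, -7.1, 1.8]
width: 0.149
gripper_force: 43.5
```

```bash
python3 - <<'E'
from st import *
print(s['gripper_force']);d=CAB@np.array([-1,0,0]);print('pull dir in tool',Rc.T@d, 'up in tool',Rc.T@[0,0,1])
E
```

```text
11.05 [0.6425 0.0419 0.0609] [-0.1733  0.4989 -0.0706  2.092   0.8921  0.2203 -2.516 ] [-0.3257 -7.0553  1.8204] 0.1487596827937313
tilt 0.43147311422070056 cab [-0.0323 -0.0011  0.0609]
43.48986390978098
pull dir in tool [-0.893  -0.1664 -0.4182] up in tool [ 0.4074  0.0962 -0.9082]
```

Call:
send_rows(increments=[[0, [-0.9, 0, -0.4], [0, 0, 0]], [0, [-0.9, -0.15, -0.4], [0, 0, 0]], [0, [-0.9, -0.15, -0.4], [0, -0.03, 0]], [0, [-0.9, -0.15, -0.4], [0, -0.04, 0]]])

```text
clock: 11.45
position: [0.6022, 0.0439, 0.0605]
ee_rot: [3.013, 0.191, 0.542]
force: [4.9, -6.8, -10.7]
width: 0.147
gripper_force: 44.8
```

```bash
cat > pl.py <<'E'
from st import *
print(s['gripper_force'],s['ft_torque']);d=CAB@np.array([-1,0,0]);print('pull dir in tool',Rc.T@d, 'up in tool',Rc.T@[0,0,1],'grasp cab',CAB.T@(s['position']-.019*Rc[:,2]-O))
E
python3 pl.py
```

```text
11.45 [0.6022 0.0439 0.0605] [-0.0974  0.4724 -0.1913  2.1146  0.804   0.3147 -2.4379] [  4.9428  -6.7659 -10.7167] 0.1465940778549097
tilt 0.3614507023293847 cab [-0.0726 -0.0015  0.0605]
44.75697085261345 [ 0.4737 -0.3214 -0.6024]
pull dir in tool [-0.92   -0.1691 -0.3536] up in tool [ 0.3419  0.0952 -0.9349] grasp cab [-0.0793 -0.001   0.0782]
```

Call:
send_rows(increments=[[0, [-1.4, -0.25, -0.4], [0, -0.04, 0]], [0, [-1.4, -0.25, -0.4], [0, -0.04, 0]], [0, [-1.4, -0.25, -0.35], [0, -0.04, 0]], [0, [-1.4, -0.25, -0.3], [0, -0.04, 0]], [0, [-1.4, -0.25, -0.25], [0, 0, 0]]])

```text
clock: 11.95
position: [0.5336, 0.047, 0.0588]
ee_rot: [3.037, 0.175, 0.308]
force: [5.9, -9.0, 14.1]
width: 0.15
gripper_force: 44.4
```

```bash
python3 pl.py
```

```text
11.95 [0.5336 0.047  0.0588] [-0.0043  0.4503 -0.3477  2.1243  0.6233  0.4928 -2.3014] [ 5.9405 -9.0158 14.0739] 0.14957091774432466
tilt 0.21021957454853046 cab [-0.1413 -0.0026  0.0588]
44.41590081900358 [-0.3857 -1.8966 -0.535 ]
pull dir in tool [-0.9639 -0.1655 -0.2087] up in tool [ 0.195   0.0952 -0.9762] grasp cab [-0.1453 -0.0015  0.0774]
```

Call:
send_rows(increments=[[0, [-1.45, -0.2, -0.4], [0, 0, 0]], [0, [-1.45, -0.2, -0.35], [0, 0, 0]], [0, [-1.45, -0.2, -0.33], [0, 0, 0]], [0, [-1.2, -0.18, -0.27], [0, 0, 0]], [0, [-0.6, -0.1, -0.13], [0, 0, 0]]])

```text
clock: 12.45
position: [0.4695, 0.0508, 0.0595]
ee_rot: [3.039, 0.18, 0.31]
force: [32.9, -7.1, -32.7]
width: 0.142
gripper_force: 40.8
```

```bash
python3 pl.py
```

```text
12.45 [0.4695 0.0508 0.0595] [-0.0545  0.3723 -0.3326  2.2677  0.6559  0.4276 -2.3969] [ 32.8564  -7.0907 -32.7101] 0.14152982134188627
tilt 0.2108956787838939 cab [-0.2055 -0.0028  0.0595]
40.82792591303587 [ 0.6554 -4.7962  0.0913]
pull dir in tool [-0.9632 -0.1685 -0.2093] up in tool [ 0.1959  0.0927 -0.9762] grasp cab [-0.2094 -0.0017  0.0781]
```

Call:
send_rows(increments=[[0, [0, 0.05, 0.2], [0, 0, 0]], [0, [0, 0, 0], [0, 0, 0]]])

```text
clock: 12.65
position: [0.4713, 0.0506, 0.0593]
ee_rot: [3.038, 0.18, 0.314]
force: [10.7, -5.1, 8.1]
width: 0.139
gripper_force: 43.1
```

```bash
python3 pl.py; python3 - <<'E'
from h import *
im,P=snap('top','t3');im,P=snap('wrist','w5')
E
```

```text
12.65 [0.4713 0.0506 0.0593] [-0.0565  0.3738 -0.3294  2.2666  0.6611  0.4252 -2.4006] [10.7494 -5.0794  8.0534] 0.13896257244258206
tilt 0.21357661620428062 cab [-0.2037 -0.0029  0.0593]
43.141384441405535 [ 0.5174 -2.2864 -0.0423]
pull dir in tool [-0.9627 -0.1684 -0.212 ] up in tool [ 0.1985  0.0934 -0.9756] grasp cab [-0.2077 -0.0018  0.0778]
```

View pics/t3.png

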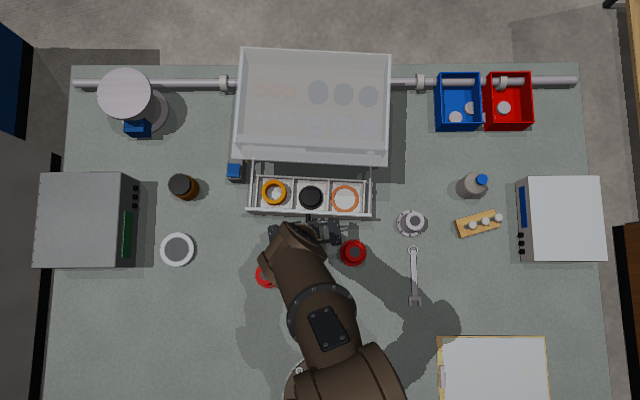

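The top view shows the tray out: spacer in the left bay (273,191), cap in the middle (310,197), copper gasket on the right (345,198). The reducer is safe at (411,222). I'll pull a little more to reach the stop.

Call:
send_rows(increments=[[0, [-0.4, -0.07, -0.08], [0, 0, 0]], [0, [-0.4, -0.07, -0.08], [0, 0, 0]], [0, [0, 0, 0], [0, 0, 0]]])

```text
clock: 13.05
position: [0.4624, 0.0512, 0.0592]
ee_rot: [3.038, 0.18, 0.313]
force: [5.6, -4.6, 16.2]
width: 0.142
gripper_force: 43.8
```

```bash
python3 pl.py
```

```text
13.05 [0.4624 0.0512 0.0592] [-0.0655  0.3637 -0.3271  2.2856  0.6665  0.4178 -2.4163] [ 5.6043 -4.5709 16.1938] 0.14205006984209956
tilt 0.21296286398343067 cab [-0.2126 -0.0028  0.0592]
43.76526290550828 [ 0.5652 -1.6697 -0.0793]
pull dir in tool [-0.9628 -0.1685 -0.2114] up in tool [ 0.1979  0.0934 -0.9758] grasp cab [-0.2166 -0.0018  0.0777]
```

Call:
send_rows(increments=[[5, [0.1, 0, 0], [0, 0, 0]], [5, [0, 0, 0], [0, 0, 0]], [5, [0, 0, 0], [0, 0, 0]], [5, [0, 0, -1.5], [0, 0, 0]], [9.18, [0, 0, -3.5], [0, 0, 0]]])

```text
clock: 13.55
position: [0.4472, 0.0536, 0.1042]
ee_rot: [3.037, 0.184, 0.292]
force: [0.5, -1.1, 0.3]
width: 0.521
gripper_force: 0.0
```

Call:
send_rows(increments=[[9.18, [0, 0, -4.5], [0, -0.1, 0]], [9.18, [0, 0, -4.5], [0, -0.11, 0]], [9.18, [0, 3, 0], [0, 0, 0.1]], [9.18, [0, 4, 0], [0, 0, 0.1]], [9.18, [0, 4, 0], [0, 0, 0]]])

```text
clock: 14.05
position: [0.4368, -0.0501, 0.2003]
ee_rot: [3.041, -0.141, 0.014]
force: [1.5, 1.0, -0.4]
width: 0.958
gripper_force: 0.0
```

```bash
python3 st.py; python3 - <<'E'
from h import *
im,P=snap('top','t4');snap('scene','s4');im,P=snap('wrist','w6')
for X in((.4972,-.2508,.085),(.5,-.05,.03)):print(proj(P,X))
E
```

```text
14.05 [ 0.4368 -0.0501  0.2003] [ 0.2831  0.1918 -0.428   2.0204  0.2149  0.9664 -1.9262] [ 1.4802  0.9966 -0.4224] 0.9579609870090843
tilt 0.010389829911655086 cab [-0.232  -0.1054  0.2003]
[518.49626202 103.45047403]
[291.50659009 121.94501866]
```

View pics/w6.png

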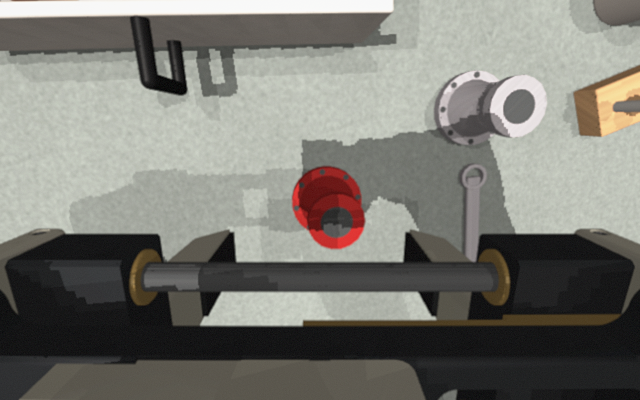

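The tray stays out by itself (handle at wrist ≈(160,80)), and the reducer's top is at (518,106) against a predicted (518,103). Next: measure the gasket from the top and scene views, then plan the regrasp.

```bash
python3 - <<'E'
from st import *
def ring(im,box):
    x0,y0,x1,y1=box;h=cv2.cvtColor(im,cv2.COLOR_RGB2HSV)[y0:y1,x0:x1].astype(int)
    m=((h[...,0]>3)&(h[...,0]<22)&(h[...,1]>70)&(h[...,2]>90)).astype(np.uint8)
    n,l,st,ce=cv2.connectedComponentsWithStats(m);r=[]
    for k in range(1,n):
        if st[k,4]>40:
            c=cv2.findContours((l==k).astype(np.uint8),0,1)[0][0]
            if len(c)>=5:r.append((np.round(np.array(cv2.fitEllipse(c)[0])+[x0,y0],2),np.round(cv2.fitEllipse(c)[1],1),st[k,4]))
    return r
T,PT=load('t4');S,PS=load('s4')
print('predicted scene of gasket',proj(PS,onz(PT,(345,198),.027)))
rt=ring(T,(250,160,390,225));u=proj(PS,onz(PT,(345,198),.027)).astype(int);rs=ring(S,(u[0]-25,u[1]-25,u[0]+25,u[1]+25))
print(rt);print(rs)
for r in rt:print('top',r[0],onz(PT,r[0],.029),CAB.T@(onz(PT,r[0],.029)-O))
for r in rs:print('scene',onz(PS,r[0],.029))
# reducer now
W,P=load('w6');g=cv2.cvtColor(W,cv2.COLOR_RGB2GRAY);m=(g[60:150,475:560]>190).astype(np.uint8)
n,l,st,ce=cv2.connectedComponentsWithStats(m);k=1+st[1:,4].argmax();c=cv2.findContours((l==k).astype(np.uint8),0,1)[0][0];e=cv2.fitEllipse(c);uv=np.array(e[0])+[475,60];q=onz(P,uv,.085);print(e,uv,q)
X=np.array([q[0],q[1],.15]);print(plan(X,tilt(0),s)[:2])
E
```

```text
14.2 [ 0.4359 -0.0516  0.1999] [ 0.2846  0.1916 -0.4269  2.0217  0.2155  0.9668 -1.9265] [-0.263   0.5324 -0.3184] 0.9965280424167814
tilt 0.008795881785893411 cab [-0.2328 -0.107   0.1999]
predicted scene of gasket [300.2375 203.3522]
[(array([274.06, 175.63]), array([16.8, 22. ]), np.int32(157)), (array([345.01, 182.27]), array([18.7, 25.5]), np.int32(117))]
[(array([287.34, 208.44]), array([14.2, 20.3]), np.int32(90))]
top [274.06 175.63] [0.6379 0.155  0.029 ] [-0.0438  0.1116  0.029 ]
top [345.01 182.27] [ 0.6162 -0.0573  0.029 ] [-0.0525 -0.1016  0.029 ]
scene [ 0.6118 -0.0575  0.029 ]
((43.35222244262695, 47.73400115966797), (51.247920989990234, 78.26850128173828), 28.060165405273438) [518.3522 107.734 ] [ 0.4935 -0.2509  0.085 ]
(array([ 7.5644, 18.7071,  6.9441]), array([ 0.0981, -0.0105, -0.0342]))
```

```bash
python3 - <<'E'
from st import *
T,PT=load('t3');W,P=load('w6')
p=onz(PT,(345,198),.029);print('t3 gasket',CAB.T@(p-O))
for uv in((153,88),(140,88)):print(CAB.T@(onz(P,uv,.034)-O))
print(proj(P,c2w(O,(-.09,0,.034))),proj(P,c2w(O,(-.215,0,.034))))
a=np.hstack([cv2.resize(cv2.imread(f'pics/{f}.png')[140:240,230:400],(400,235),interpolation=cv2.INTER_CUBIC) for f in('t3','t4')])
cv2.imwrite('pics/cmp.png',a)
E
```

```text
14.2 [ 0.4359 -0.0516  0.1999] [ 0.2846  0.1916 -0.4269  2.0217  0.2155  0.9668 -1.9265] [-0.263   0.5324 -0.3184] 0.9965280424167814
tilt 0.008795881785893411 cab [-0.2328 -0.107   0.1999]
t3 gasket [-0.1001 -0.1039  0.029 ]
[-0.1332  0.0252  0.034 ]
[-0.1328  0.0368  0.034 ]
[174.003   36.7644] [192.7301 173.2868]
```

View pics/cmp.png

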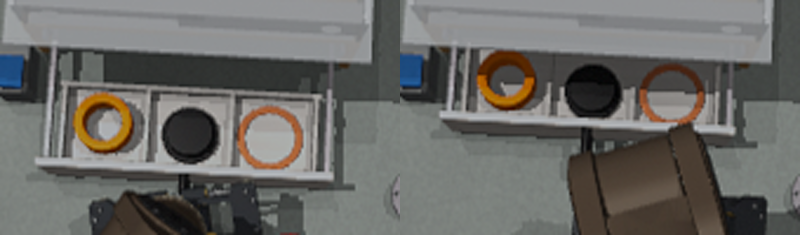

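In the comparison, the tray (panel at crop row ~165 in t3, ~120 in t4) slid back after I let go, so it had not locked. I must pull it about 1 cm further. First, where does it rest now?

Call:
send_rows(increments=[[9.18, [0, -4, 0], [0.09, 0, -0.1]], [9.18, [0, -4, 0], [0, 0, -0.1]], [9.18, [0, -2.5, 0], [0, 0.1, 0]], [9.18, [0, 0, 0], [0, 0.1, 0]], [9.18, [0, 0, 0], [0, 0.1, 0]]])

```text
clock: 14.7
position: [0.4368, 0.0579, 0.1956]
ee_rot: [-3.089, -0.179, -0.484]
force: [0.7, -0.7, -0.2]
width: 1.001
gripper_force: 0.0
```

```bash
python3 - <<'E'
from st import *
im,P=snap('wrist','w7')
m=(im.max(2)<45).astype(np.uint8);m[225:]=0
n,l,st,ce=cv2.connectedComponentsWithStats(m)
for k in range(1,n):
  if st[k,4]>200:
    print(st[k],ce[k])
    for r in range(st[k,1],st[k,1]+st[k,3],8):
      u=np.nonzero(l[r]==k)[0];print(r,u.min(),u.max(),end='; ')
for d in(.05,.08,.1,.12):print(d,*[proj(P,c2w(O,(-.04-d,0,z))).round(1) for z in(.108,.074,.04)])
E
```

```text
14.7 [0.4368 0.0579 0.1956] [ 0.2336  0.0403 -0.5452  2.2521  0.1649  0.5572 -1.8902] [ 0.7322 -0.6595 -0.2482] 1.0010094432816445
tilt 0.3068305729344909 cab [-0.2386  0.0023  0.1956]
[330   0  64  18 753] [365.5312   6.2231]
0 332 389; 8 340 391; 16 385 393; [ 340   25   26   83 1039] [352.0683  64.0703]
25 355 360; 33 352 364; 41 350 363; 49 349 361; 57 347 360; 65 346 359; 73 344 357; 81 343 356; 89 342 353; 97 340 350; 105 340 347; 0.05 [351.9  61.6] [348.   78.7] [344.8  92.4]
0.08 [345.8  96.1] [342.5 109.5] [339.9 120.1]
0.1 [341.7 119.4] [338.8 130.1] [336.6 138.6]
0.12 [337.5 142.9] [335.1 150.9] [333.3 157.3]
```

```bash
cat > go.py <<'E'
from st import *
import sys
d=float(sys.argv[1]);z=Rc[:,2];g=c2w(O,(-.04-d,0,.078));print('shift to grasp',Rc.T@(g+.019*z-s['position'])*100,'tool z,y cab',CAB.T@z,CAB.T@Rc[:,1])
E
python3 - <<'E'
from h import *
im,P=snap('wrist','w8');m=(im.max(2)<45).astype(np.uint8);m[225:]=0
n,l,st,ce=cv2.connectedComponentsWithStats(m[:,300:400]);print([x.tolist() for x in st[1:] if x[4]>200])
for d in(.03,.05,.06,.07):print(d,proj(P,c2w(O,(-.046-d,0,.034))))
E
python3 go.py .055
```

```text
[[30, 0, 63, 11, 357], [39, 19, 26, 84, 1056]]
0.03 [345.45360136  78.53825284]
0.05 [342.25478204  96.57559496]
0.06 [340.64737939 105.63877094]
0.07 [339.03470255 114.73130578]
14.8 [0.4337 0.0559 0.1944] [ 0.2346  0.0382 -0.5444  2.2561  0.1649  0.5601 -1.89  ] [-0.2366 -0.805   0.1404] 1.0000708342494362
tilt 0.3026267006308826 cab [-0.2416  0.0001  0.1944]
shift to grasp [10.2547  2.4283 17.3716] tool z,y cab [ 0.298   0.0425 -0.9536] [ 0.1729 -0.9849  0.0102]
```

Call:
send_rows(increments=[[9.18, [3.6, 0.85, 0], [0, 0, 0]], [9.18, [3.6, 0.85, 0], [0, 0, 0]], [9.18, [3.4, 0.8, 2], [0, 0, 0]], [9.18, [0, 0, 4], [0, 0, 0]], [9.18, [0, 0, 0], [0, 0, 0]]])

```text
clock: 15.3
position: [0.558, 0.0435, 0.1663]
ee_rot: [-3.093, -0.171, -0.466]
force: [-0.5, -0.6, 0.4]
width: 0.998
gripper_force: 0.0
```

```bash
python3 - <<'E'
from h import *
im,P=snap('wrist','w9');m=(im.max(2)<45).astype(np.uint8);m[232:]=0
n,l,st,ce=cv2.connectedComponentsWithStats(m[:,240:400]);print([x.tolist() for x in st[1:] if x[4]>200])
for k in range(1,n):
  if st[k,4]>200:
    for r in range(st[k,1],st[k,1]+st[k,3],12):
      u=np.nonzero(l[r]==k)[0]+240;print(r,u.min(),u.max(),end='; ')
for d in(.03,.04,.05,.06):print(d,proj(P,c2w(O,(-.046-d,0,.034))),proj(P,c2w(O,(-.046-d,0,.108))))
E
python3 go.py .05
```

```text
[[62, 69, 72, 67, 3828], [73, 147, 23, 62, 578]]
69 325 330; 81 310 365; 93 303 372; 105 302 373; 117 304 371; 129 319 363; 147 322 331; 159 320 334; 171 318 332; 183 316 329; 195 314 328; 207 316 322; 0.03 [320.3725799  188.55723895] [321.47244671 181.8714737 ]
0.04 [318.59513417 198.79499454] [319.12548694 195.38896085]
0.05 [316.81378531 209.05530124] [316.77166271 208.94611692]
0.06 [315.02861458 219.3376914 ] [314.41116125 222.54186457]
15.35 [0.5576 0.0439 0.1682] [ 0.1889  0.2821 -0.4632  2.0489  0.3226  0.5628 -1.9486] [-0.3417 -0.1487 -0.2738] 0.993369540116376
tilt 0.2966583228293682 cab [-0.1172 -0.0042  0.1682]
shift to grasp [-0.0365 -0.0225 11.3307] tool z,y cab [ 0.2923  0.0433 -0.9553] [ 0.1708 -0.9853  0.0076]
```

Call:
send_rows(increments=[[7, [0, 0, 4], [0, 0, 0]], [6, [0, 0, 3.5], [0, 0, 0]], [5, [0, 0, 2.5], [0, 0, 0]], [4, [0, 0, 1.3], [0, 0, 0]], [0, [0, 0, 0], [0, 0, 0]]], force=50)

```text
clock: 15.85
position: [0.5923, 0.0466, 0.0627]
ee_rot: [-3.092, -0.173, -0.476]
force: [-0.4, 0.3, 0.0]
width: 0.613
gripper_force: 0.0
```

Call:
send_rows(increments=[[0, [0, 0, 0], [0, 0, 0]], [0, [0, 0, 0], [0, 0, 0]], [0, [0, 0, 0], [0, 0, 0]], [0, [0, 0, 0], [0, 0, 0]], [0, [0, 0, 0], [0, 0, 0]]])

```text
clock: 16.35
position: [0.5926, 0.0461, 0.0636]
ee_rot: [-3.092, -0.172, -0.48]
force: [0.3, 0.4, 0.1]
width: 0.175
gripper_force: 0.0
```

Call:
send_rows(increments=[[0, [0, 0, 0], [0, 0, 0]], [0, [0, 0, 0], [0, 0, 0]]])

```text
clock: 16.55
position: [0.5929, 0.0459, 0.0635]
ee_rot: [-3.092, -0.171, -0.48]
force: [0.6, -2.8, 2.9]
width: 0.123
gripper_force: 49.9
```

```bash
python3 pl.py
```

```text
16.55 [0.5929 0.0459 0.0635] [ 0.037   0.4724 -0.292   2.087   0.5355  0.3344 -2.1492] [ 0.5965 -2.7712  2.894 ] 0.12251633587764513
tilt 0.3046344296009745 cab [-0.0821 -0.0001  0.0635]
49.91899564862251 [ 0.2574  0.3056 -0.0516]
pull dir in tool [-0.9388 -0.1693 -0.2999] up in tool [ 0.3029  0.0086 -0.953 ] grasp cab [-0.0878 -0.0009  0.0816]
```

Call:
send_rows(increments=[[0, [-1.4, -0.23, -0.45], [0, 0, 0]], [0, [-1.4, -0.23, -0.43], [0, -0.03, 0]], [0, [-1.4, -0.23, -0.4], [0, -0.03, 0]], [0, [-1.4, -0.23, -0.36], [0, -0.03, 0]], [0, [-1.4, -0.23, -0.32], [0, -0.03, 0]]])

```text
clock: 17.05
position: [0.5196, 0.0496, 0.0632]
ee_rot: [-3.121, -0.172, -0.294]
force: [6.8, -0.5, -9.9]
width: 0.122
gripper_force: 50.3
```

```bash
python3 pl.py
```

```text
17.05 [0.5196 0.0496 0.0632] [ 0.0802  0.4294 -0.3787  2.1422  0.4474  0.449  -2.1038] [ 6.7992 -0.4506 -9.884 ] 0.12183873556591265
tilt 0.18613451271329207 cab [-0.1555 -0.0009  0.0632]
50.289663495495915 [ 0.2881 -1.1946 -0.0975]
pull dir in tool [-0.968  -0.1694 -0.1851] up in tool [ 0.1864  0.0079 -0.9824] grasp cab [-0.159  -0.0013  0.0819]
```

Good, 71 mm further with no slip. About 55–60 mm to go, with the last part in small steps.

Call:
send_rows(increments=[[0, [-1.3, -0.22, -0.2], [0, 0, 0]], [0, [-1.3, -0.22, -0.25], [0, 0, 0]], [0, [-1.2, -0.21, -0.23], [0, 0, 0]], [0, [-0.8, -0.14, -0.15], [0, 0, 0]], [0, [-0.5, -0.09, -0.1], [0, 0, 0]]])

```text
clock: 17.55
position: [0.4701, 0.0527, 0.0633]
ee_rot: [-3.119, -0.17, -0.302]
force: [25.3, -3.3, -34.3]
width: 0.122
gripper_force: 50.0
```

Call:
send_rows(increments=[[0, [-0.4, -0.07, -0.08], [0, 0, 0]], [0, [-0.3, -0.05, -0.06], [0, 0, 0]], [0, [0, 0, 0], [0, 0, 0]]])

```text
clock: 17.85
position: [0.4599, 0.0532, 0.0631]
ee_rot: [-3.121, -0.172, -0.296]
force: [1.5, -2.2, 0.5]
width: 0.125
gripper_force: 50.2
```

```bash
python3 pl.py
```

```text
17.85 [0.4599 0.0532 0.0631] [ 0.0421  0.3559 -0.3682  2.2762  0.4639  0.3829 -2.1727] [ 1.5123 -2.1534  0.487 ] 0.12526227356171007
tilt 0.18701620616771475 cab [-0.2152 -0.0009  0.0631]
50.18376734107733 [ 0.3163 -0.6156 -0.1396]
pull dir in tool [-0.9678 -0.1696 -0.1859] up in tool [ 0.1873  0.0083 -0.9823] grasp cab [-0.2188 -0.0014  0.0818]
```

Call:
send_rows(increments=[[0, [-0.3, -0.05, -0.06], [0, 0, 0]], [0, [-0.2, -0.03, -0.04], [0, 0, 0]], [0, [0, 0, 0], [0, 0, 0]]])

```text
clock: 18.15
position: [0.4549, 0.0536, 0.0631]
ee_rot: [-3.121, -0.172, -0.296]
force: [4.3, -1.6, -2.2]
width: 0.123
gripper_force: 50.2
```

Call:
send_rows(increments=[[0, [0.4, 0.07, 0.08], [0, 0, 0]], [0, [0, 0, 0], [0, 0, 0]], [0, [0, 0, 0], [0, 0, 0]]])

```text
clock: 18.45
position: [0.4596, 0.0533, 0.0631]
ee_rot: [-3.121, -0.172, -0.296]
force: [5.3, -1.4, -3.9]
width: 0.121
gripper_force: 50.2
```

```bash
python3 pl.py
```

```text
18.45 [0.4596 0.0533 0.0631] [ 0.0419  0.3554 -0.3681  2.2772  0.4643  0.3821 -2.1732] [ 5.2965 -1.4149 -3.8845] 0.1208708556652272
tilt 0.18732461044717397 cab [-0.2156 -0.0009  0.0631]
50.156496120616794 [ 0.2147 -1.222  -0.0882]
pull dir in tool [-0.9677 -0.1698 -0.1862] up in tool [ 0.1876  0.0082 -0.9822] grasp cab [-0.2191 -0.0013  0.0818]
```

Call:
send_rows(increments=[[0, [-0.4, -0.07, -0.08], [0, 0, 0]], [0, [-0.4, -0.07, -0.08], [0, 0, 0]], [0, [-0.3, -0.05, -0.06], [0, 0, 0]], [0, [0, 0, 0], [0, 0, 0]]])

```text
clock: 18.85
position: [0.4532, 0.0536, 0.0639]
ee_rot: [-3.118, -0.168, -0.306]
force: [32.6, -6.9, -33.0]
width: 0.118
gripper_force: 49.6
```

```bash
python3 pl.py; python3 - <<'E'
from h import *
snap('top','t5')
T,P=load('t5');T3,P3=load('t3')
for t in(T3,T):
  h=cv2.cvtColor(t,cv2.COLOR_RGB2HSV)[160:225,325:375].astype(int);m=((h[...,0]>3)&(h[...,0]<22)&(h[...,1]>70)&(h[...,2]>90)).astype(np.uint8)
  c=max(cv2.findContours(m,0,1)[0],key=cv2.contourArea);e=cv2.fitEllipse(c);uv=np.array(e[0])+[325,160];X=onz(P,uv,.029);print(e,uv,X,CAB.T@(X-O))
E
```

```text
18.85 [0.4532 0.0536 0.0639] [ 0.0339  0.3434 -0.3624  2.2965  0.4696  0.3666 -2.1875] [ 32.5644  -6.86   -33.0321] 0.11830081681113903
tilt 0.19365560097938314 cab [-0.222  -0.001   0.0639]
49.58922188496217 [-0.9447 -4.5936 -0.3584]
pull dir in tool [-0.967  -0.1672 -0.1924] up in tool [ 0.1941  0.0067 -0.981 ] grasp cab [-0.2256 -0.0015  0.0825]
((19.27937126159668, 38.369815826416016), (26.6715030670166, 27.326038360595703), 94.59869384765625) [344.27937126 198.36981583] [ 0.5674788  -0.05439673  0.029     ] [-0.1012972 -0.1017706  0.029    ]
((18.88237190246582, 44.53430938720703), (26.90004539489746, 27.410808563232422), 115.63286590576172) [343.8823719  204.53430939] [ 0.54898003 -0.0529632   0.029     ] [-0.11984898 -0.10146906  0.029     ]
```

The end stop is reached: the force jumped to 33 N and the gasket is at cabinet x = -0.120, which equals 0.06 − 0.18. Now ease back and release.

Call:
send_rows(increments=[[0, [0.4, 0.07, 0.15], [0, 0, 0]], [0, [0.5, 0.09, 0.1], [0, 0, 0]], [0, [0.2, 0.03, 0.04], [0, 0, 0]], [0, [0, 0, 0], [0, 0, 0]]])

```text
clock: 19.3
position: [0.4592, 0.053, 0.0636]
ee_rot: [-3.122, -0.173, -0.297]
force: [-8.2, -2.4, 30.2]
width: 0.124
gripper_force: 50.2
```

```bash
python3 pl.py
```

```text
19.3 [0.4592 0.053  0.0636] [ 0.0405  0.3539 -0.3675  2.2778  0.4654  0.3832 -2.1749] [-8.1513 -2.3708 30.2358] 0.12436073719273258
tilt 0.18770823765298644 cab [-0.2159 -0.0011  0.0636]
50.16618008958176 [-0.0647  0.5778 -0.1389]
pull dir in tool [-0.9676 -0.1698 -0.1866] up in tool [ 0.1877  0.0096 -0.9822] grasp cab [-0.2195 -0.0016  0.0822]
```

The tray now resists being pushed back (−8 N), so it is locked. Release and retreat.

Call:
send_rows(increments=[[5, [-0.2, 0, -0.2], [0, 0, 0]], [5, [0, 0, 0], [0, 0, 0]], [5, [0, 0, 0], [0, 0, 0]], [5, [0, 0, 0], [0, 0, 0]], [5, [0, 0, -2], [0, 0, 0]]])

```text
clock: 19.8
position: [0.4511, 0.0525, 0.0818]
ee_rot: [-3.122, -0.174, -0.287]
force: [-0.1, 0.1, -0.5]
width: 0.505
gripper_force: 0.0
```

Call:
send_rows(increments=[[9.18, [0, 0, -4], [0, 0, 0]], [9.18, [0, 0, -4.5], [0, -0.1, 0]], [9.18, [0, 0, -4], [0, -0.09, 0]], [9.18, [0, 4, 0], [0, 0, 0.1]], [9.18, [0, 4, 0], [0, 0, 0.07]]])

```text
clock: 20.3
position: [0.4403, -0.0289, 0.2044]
ee_rot: [3.131, -0.098, 0.017]
force: [0.3, -0.5, -0.8]
width: 0.932
gripper_force: 0.0
```

```bash
python3 - <<'E'
from st import *
T,P=snap('top','t6');W,PW=snap('wrist','w10')
h=cv2.cvtColor(T,cv2.COLOR_RGB2HSV)[160:225,325:375].astype(int);m=((h[...,0]>3)&(h[...,0]<22)&(h[...,1]>70)&(h[...,2]>90)).astype(np.uint8)
c=max(cv2.findContours(m,0,1)[0],key=cv2.contourArea);e=cv2.fitEllipse(c);uv=np.array(e[0])+[325,160];X=onz(P,uv,.029);print(e,uv,X,CAB.T@(X-O))
R=np.array([.4945,-.2508,.15]);print(proj(PW,(R[0],R[1],.085)));print(plan(R,tilt(0),s)[:2])
E
```

```text
20.3 [ 0.4403 -0.0289  0.2044] [ 0.3502  0.1933 -0.4746  2.0055  0.1202  0.9578 -1.8185] [ 0.3461 -0.4921 -0.8393] 0.9320343063329464
tilt 0.010907413681246312 cab [-0.2298 -0.0841  0.2044]
((17.165632247924805, 37.05527114868164), (13.68665599822998, 20.840789794921875), 73.94811248779297) [342.1656 197.0553] [ 0.5715 -0.0482  0.029 ] [-0.0977 -0.0953  0.029 ]
[561.5284 113.8399]
(array([ 6.7314, 21.7577,  5.7022]), array([ 0.0085, -0.0109, -0.0014]))
```

Call:
send_rows(increments=[[9.18, [1.35, 4.35, 0], [0, 0, 0]], [9.18, [1.35, 4.35, 0], [0, 0, 0]], [9.18, [1.35, 4.35, 0], [0, 0, 0]], [9.18, [1.35, 4.35, 0], [0, 0, 0]], [9.18, [1.35, 4.35, 0], [0, 0, 0]]])

```text
clock: 20.9
position: [0.4928, -0.2511, 0.2053]
ee_rot: [3.131, -0.094, 0.011]
force: [0.8, -0.1, -0.1]
width: 1.001
gripper_force: 0.0
```

```bash
python3 - <<'E'
from st import *
T,P=snap('top','t7');W,PW=snap('wrist','w11')
h=cv2.cvtColor(T,cv2.COLOR_RGB2HSV)[160:225,325:375].astype(int);m=((h[...,0]>3)&(h[...,0]<22)&(h[...,1]>70)&(h[...,2]>90)).astype(np.uint8)
c=max(cv2.findContours(m,0,1)[0],key=cv2.contourArea);e=cv2.fitEllipse(c);uv=np.array(e[0])+[325,160];X=onz(P,uv,.029);print(e,uv,X,CAB.T@(X-O))
u=proj(PW,(.4955,-.2508,.085));print(u)
R=np.array([.4955,-.2508,.062]);print(plan(R,tilt(0),s)[:2])
E
```

```text
20.9 [ 0.4928 -0.2511  0.2053] [ 0.6252  0.3582 -0.3364  1.7664  0.1432  1.0305 -1.3951] [ 0.7771 -0.0811 -0.1361] 1.0005193908038064
tilt 0.0074895426660703274 cab [-0.1638 -0.3026  0.2053]
((18.981863021850586, 42.77149963378906), (26.73797035217285, 27.368560791015625), 98.03485107421875) [343.9819 202.7715] [ 0.5543 -0.0533  0.029 ] [-0.1146 -0.1015  0.029 ]
[306.5983 192.7888]
(array([ 0.159, -0.17 , 14.331]), array([ 0.0088, -0.0075,  0.0009]))
```

View pics/w11.png

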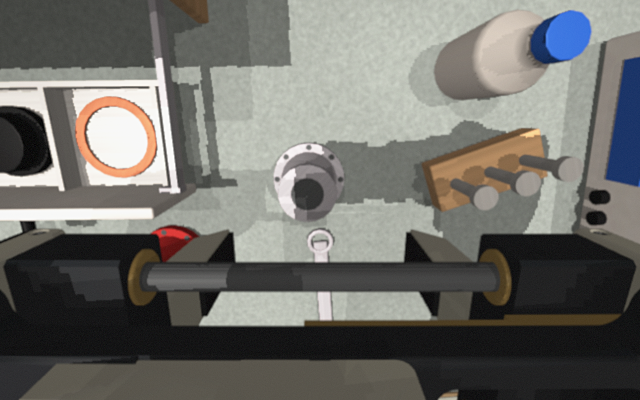

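The wrist view shows the reducer's top at (306,192), as predicted. The gasket is in the right bay at (116,136), and the top view puts the tray at 0.175 (locked). Go down and grip.

Call:
send_rows(increments=[[9.18, [0.1, -0.2, 4], [0.009, -0.008, 0]], [9.18, [0, 0, 4], [0, 0, 0]], [9.18, [0, 0, 3.5], [0, 0, 0]], [9.18, [0, 0, 2.8], [0, 0, 0]], [5, [0, 0, 0], [0, 0, 0]]], force=30)

```text
clock: 21.5
position: [0.4914, -0.2463, 0.059]
ee_rot: [-3.137, 0.094, 0.011]
force: [-0.8, 0.7, 0.3]
width: 0.946
gripper_force: 0.0
```

Call:
send_rows(increments=[[5, [0, 0, 0], [0, 0, 0]], [5, [0, 0, 0], [0, 0, 0]], [4, [0, 0, 0], [0, 0, 0]], [4, [0, 0, 0], [0, 0, 0]], [4, [0, 0, 0], [0, 0, 0]]])

```text
clock: 22.0
position: [0.4949, -0.2496, 0.0639]
ee_rot: [3.138, -0.097, 0.004]
force: [-0.7, -3.3, 7.9]
width: 0.584
gripper_force: 30.0
```

Call:
send_rows(increments=[[4, [0, 0, 0], [0, 0, 0]], [4, [0, 0, 0], [0, 0, 0]]])

```text
clock: 22.2
position: [0.4949, -0.2496, 0.0639]
ee_rot: [3.138, -0.098, 0.004]
force: [-0.7, -3.8, 8.5]
width: 0.578
gripper_force: 30.0
```

```bash
python3 - <<'E'
from st import *
T,P=load('t7');W,PW=load('w11')
h=cv2.cvtColor(W,cv2.COLOR_RGB2HSV)[85:185,70:165].astype(int);m=((h[...,0]>3)&(h[...,0]<22)&(h[...,1]>70)&(h[...,2]>90)).astype(np.uint8)
c=max(cv2.findContours(m,0,1)[0],key=cv2.contourArea);e=cv2.fitEllipse(c);uv=np.array(e[0])+[70,85];X=onz(PW,uv,.029);print(e,X,CAB.T@(X-O),tri(P,(343.98,202.77),PW,uv))
E
```

```text
22.2 [ 0.4949 -0.2496  0.0639] [ 0.5865  0.5311 -0.2981  1.9033  0.2251  0.7366 -1.4731] [-0.6736 -3.8101  8.5466] 0.5778174254812626
tilt 0.0022894451250016464 cab [-0.1619 -0.301   0.0639]
((45.515201568603516, 51.568214416503906), (74.25178527832031, 86.68110656738281), 132.32525634765625) [ 0.5556 -0.0559  0.029 ] [-0.113 -0.104  0.029] (array([ 0.5552, -0.0534,  0.0249]), np.float64(0.0007040550171060084))
```

Call:
send_rows(increments=[[4, [0, 0, -2], [0, 0, 0]], [4, [0, 0, -4.5], [0, 0, 0]], [4, [0, 0, -4.5], [0, 0, 0]], [4, [0, 0, -4], [0, 0, 0]], [4, [0.9, -3.9, 0], [0, 0, 0]]])

```text
clock: 22.7
position: [0.5058, -0.2168, 0.2175]
ee_rot: [3.133, -0.111, 0.009]
force: [2.8, -1.2, -8.9]
width: 0.578
gripper_force: 30.0
```

Call:
send_rows(increments=[[4, [0.95, -3.9, 0], [0, 0, 0]], [4, [0.95, -3.9, 0], [0, 0, 0]], [4, [0.95, -4, 0], [0, 0, 0]], [4, [1, -4, 0], [0, 0, 0]], [4, [0, 0, 0], [0, 0, 0]]])

```text
clock: 23.2
position: [0.5541, -0.0461, 0.2123]
ee_rot: [-3.136, 0.081, 0.0]
force: [0.2, -0.2, -7.7]
width: 0.576
gripper_force: 30.0
```

```bash
python3 - <<'E'
from st import *
print(s['gripper_force'],plan((.5545,-.0555,.093),tilt(0),s)[:2])
E
```

```text
23.2 [ 0.5541 -0.0461  0.2123] [ 0.3008  0.3731 -0.4155  1.7361  0.1631  1.0668 -1.7906] [ 0.2206 -0.1515 -7.6612] 0.5756824105414907
tilt -0.00022634354840441 cab [-0.1152 -0.0943  0.2123]
29.99970406293869 (array([ 0.0915,  0.9967, 11.9228]), array([-0.005 ,  0.0002,  0.0095]))
```

Call:
send_rows(increments=[[4, [0.1, 1, 0], [0, 0, 0]], [4, [0, 0, 4], [0, 0, 0]], [4, [0, 0, 3], [0, 0, 0]], [4, [0, 0, 2], [0, 0, 0]], [4, [0, 0, 0], [0, 0, 0]]])

```text
clock: 23.7
position: [0.5507, -0.0664, 0.1192]
ee_rot: [3.139, -0.099, -0.011]
force: [-2.5, -0.3, -7.6]
width: 0.579
gripper_force: 30.0
```

```bash
python3 - <<'E'
from st import *
print(s['gripper_force'],plan((.5545,-.0555,.093),tilt(0),s)[:2]);snap('top','t8');snap('wrist','w12')
E
```

```text
23.7 [ 0.5507 -0.0664  0.1192] [ 0.3014  0.4729 -0.3809  1.8415  0.2223  0.8764 -1.8196] [-2.5057 -0.2905 -7.634 ] 0.5788996101209124
tilt -0.007278586378444214 cab [-0.1173 -0.1147  0.1192]
29.99890297651291 (array([ 0.3321, -1.1106,  2.6216]), array([ 0.0009,  0.0073, -0.0018]))
```

Call:
send_rows(increments=[[4, [0, 0, 0], [0, 0, 0]], [4, [0, 0, 0], [0, 0, 0]]])

```text
clock: 24.0
position: [0.5548, -0.065, 0.124]
ee_rot: [3.14, -0.097, 0.004]
force: [0.7, -0.4, -7.5]
width: 0.576
gripper_force: 30.0
```

```bash
python3 - <<'E'
from st import *
print(s['gripper_force'],plan((.5545,-.0555,.093),tilt(0),s)[:2])
E
```

```text
24.0 [ 0.5548 -0.065   0.124 ] [ 0.3006  0.4677 -0.3831  1.8359  0.2218  0.8774 -1.8198] [ 0.6843 -0.3514 -7.4713] 0.5755839749405588
tilt 0.0024520743613965757 cab [-0.1133 -0.1131  0.124 ]
29.99883770942688 (array([-0.0991, -0.9442,  3.1004]), array([ 0.0004, -0.0025, -0.0006]))
```

So the earlier reading was a transient. Undo the 1 cm sideways, settle and look from above.

Call:
send_rows(increments=[[4, [-0.1, -0.95, 0], [0, 0, 0]], [4, [0, 0, 1], [0, 0, 0]], [4, [0, 0, 0.5], [0, 0, 0]], [4, [0, 0, 0], [0, 0, 0]], [4, [0, 0, 0], [0, 0, 0]]])

```text
clock: 24.5
position: [0.5533, -0.0553, 0.1073]
ee_rot: [3.14, -0.096, -0.001]
force: [0.3, -0.4, -7.6]
width: 0.581
gripper_force: 30.0
```

```bash
python3 - <<'E'
from st import *
print(s['gripper_force'],plan((.5545,-.0555,.093),tilt(0),s)[:2]);
W,P=snap('wrist','w13');S,PS=snap('scene','s13')
print(proj(P,(.5545,-.0555,.029)),proj(PS,(.5545,-.0555,.029)))
u=proj(PS,(.5545,-.0555,.06)).astype(int)
a=cv2.resize(W[100:350,150:500],(420,300));b=cv2.resize(S[u[1]-38:u[1]+37,u[0]-45:u[0]+45],(360,300),interpolation=cv2.INTER_CUBIC)
cv2.imwrite('pics/c13.png',np.hstack([a,b])[:,:,::-1])
E
```

```text
24.5 [ 0.5533 -0.0553  0.1073] [ 0.2792  0.4865 -0.3783  1.8553  0.2336  0.8439 -1.8478] [ 0.3362 -0.3858 -7.6106] 0.5810612356409
tilt -0.000713840439503801 cab [-0.1154 -0.1036  0.1073]
29.998807311058044 (array([0.1235, 0.0101, 1.4259]), array([ 0.0004,  0.0007, -0.0003]))
[318.8234 205.1406] [304.6231 201.6324]
```

View pics/c13.png

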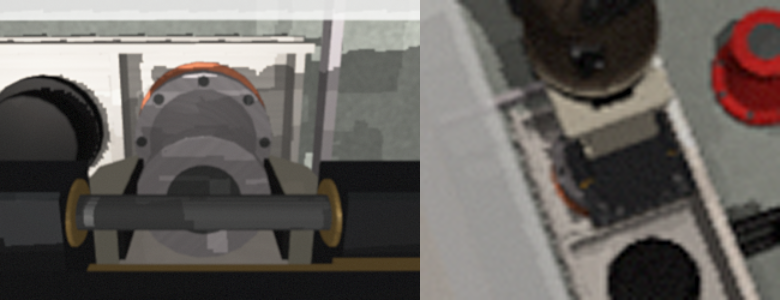

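The flange base sits centred over the copper arc. I've used up my picture allowance (that was the 11th view, one over the limit), so from here I go by numbers only. Lowering gently.

Call:
send_rows(increments=[[4, [0.1, 0, 0.5], [0, 0, 0]], [4, [0, 0, 0.3], [0, 0, 0]], [4, [0, 0, 0.15], [0, 0, 0]], [4, [0, 0, 0.1], [0, 0, 0]], [4, [0, 0, 0], [0, 0, 0]]])

```text
clock: 25.1
position: [0.5545, -0.0552, 0.097]
ee_rot: [3.14, -0.096, -0.0]
force: [0.1, 1.1, -8.1]
width: 0.581
gripper_force: 30.0
```

Call:
send_rows(increments=[[4, [0, 0, 0.15], [0, 0, 0]], [4, [0, 0, 0.1], [0, 0, 0]], [4, [0, 0, 0], [0, 0, 0]]])

```text
clock: 25.4
position: [0.5545, -0.0553, 0.0945]
ee_rot: [3.14, -0.096, -0.0]
force: [0.3, -0.2, -7.3]
width: 0.578
gripper_force: 30.0
```

Call:
send_rows(increments=[[4, [0, 0, 0.1], [0, 0, 0]], [4, [0, 0, 0.1], [0, 0, 0]], [4, [0, 0, 0], [0, 0, 0]]])

```text
clock: 25.7
position: [0.5553, -0.0551, 0.0933]
ee_rot: [3.14, -0.096, 0.003]
force: [0.1, -0.1, -1.1]
width: 0.578
gripper_force: 30.0
```

Call:
send_rows(increments=[[7.5, [0, 0, 0], [0, 0, 0]], [7.5, [0, 0, 0], [0, 0, 0]], [7.5, [0, 0, 0], [0, 0, 0]], [7.5, [0, 0, 0], [0, 0, 0]]])

```text
clock: 26.1
position: [0.5547, -0.0553, 0.0928]
ee_rot: [3.14, -0.096, 0.001]
force: [0.1, -0.6, 0.3]
width: 0.811
gripper_force: 0.0
```

Call:
send_rows(increments=[[7.5, [0, 0, -1.5], [0, 0, 0]], [7.5, [0, 0, -3.5], [0, 0, 0]], [0, [0, 0, -4], [0, 0, 0]], [0, [-2, -3, -1.5], [0, 0, 0]], [0, [-3, -4, 0], [0, 0, 0]]])

```text
clock: 26.6
position: [0.5113, 0.0169, 0.2003]
ee_rot: [3.14, -0.104, 0.009]
force: [-0.3, 2.1, -0.4]
width: 0.606
gripper_force: 0.0
```

```bash
python3 - <<'E'
from st import *
T,P=snap('top','t9');S,PS=snap('scene','s9');W,PW=snap('wrist','w14')
for n,im,Q in(('top',T,P),('scene',S,PS),('wrist',W,PW)):
  u=proj(Q,(.5545,-.0555,.114));
  if not(10<u[0]<630 and 10<u[1]<390):print(n,u);continue
  x,y=u.astype(int);r=9 if n!='wrist' else 40
  g=cv2.cvtColor(im,cv2.COLOR_RGB2GRAY)[max(0,y-r):y+r+1,max(0,x-r):x+r+1];m=(g<(int(g.min())+int(g.max()))/2).astype(np.uint8)
  k,l,st,ce=cv2.connectedComponentsWithStats(m);print(n,u,[(st[i].tolist(),(ce[i]+[max(0,x-r),max(0,y-r)]).round(1)) for i in range(1,k) if st[i,4]>15])
# red copy sanity / where to go: release press
rel=np.array([.6423,.2646,.095]);a=.5
print('to release',plan(rel+np.array([0,0,.06]),tilt(a),s)[:2])
E
```

```text
26.6 [0.5113 0.0169 0.2003] [ 0.2127  0.3136 -0.4429  1.8583  0.1597  0.9982 -1.9344] [-0.31    2.0984 -0.4005] 0.6061292400745012
tilt 0.006041604688348821 cab [-0.1617 -0.034   0.2003]
top [346.1026 198.2971] [([0, 0, 19, 19, 349], array([345.7, 198.3]))]
scene [303.6264 192.6289] [([5, 0, 14, 19, 162], array([306.6, 190.7])), ([0, 11, 6, 8, 17], array([295.8, 198.8]))]
wrist [420.4023 137.7995] [([68, 0, 11, 26, 181], array([452.9, 106.7])), ([0, 2, 74, 79, 2971], array([414.5, 144.6])), ([74, 41, 7, 40, 170], array([458.1, 161.6]))]
to release (array([ 11.4059, -25.5814,   4.598 ]), array([ 0.0011,  0.494 , -0.005 ]))
```

Call:
send_rows(increments=[[0, [0, -4.5, 0], [0, 0, 0]], [0, [0, -4.5, 0], [0, 0.1, 0]], [0, [0, -4.5, 0], [0, 0.12, 0]], [0, [0, -4.5, 0], [0, 0.12, 0]], [0, [0, -4.5, 0], [0, 0.12, 0]]])

```text
clock: 27.25
position: [0.5202, 0.2037, 0.1939]
ee_rot: [3.073, -0.087, 0.545]
force: [0.8, 0.3, -1.2]
width: 0.04
gripper_force: 0.0
```

Call:
send_rows(increments=[[0, [0, -2.5, 0], [0, 0, 0]], [0, [0, 0, 0], [0, 0, 0]]])

```text
clock: 27.45
position: [0.5231, 0.2277, 0.1934]
ee_rot: [3.072, -0.088, 0.54]
force: [0.0, -1.3, 0.7]
width: 0.002
gripper_force: 0.0
```

```bash
cat > rel.py <<'E'
from st import *
rel=np.array([.6423,.2646,.096]);print('rel cab',CAB.T@(rel-O))
t=rel+CAB@np.array([-.006,0,0])
print('to press point',Rc.T@(t-s['position'])*100,'to 4cm above',Rc.T@(t+[0,0,.04]-s['position'])*100,'down in tool',Rc.T@[0,0,-1],'cab z',CAB.T@Rc[:,2])
E
python3 rel.py; python3 - <<'E'
from h import *
T,P=snap('top','t10');S,PS=snap('scene','s10')
g=cv2.cvtColor(T,cv2.COLOR_RGB2GRAY);x,y=proj(P,(.5545,-.0555,.114)).round().astype(int);print(x,y);print(g[y-14:y+15,x-16:x+17:2])
b=lambda im,bx:None
W,PW=snap('wrist','w15');h=cv2.cvtColor(W,cv2.COLOR_RGB2HSV);m=((h[...,0]>98)&(h[...,0]<125)&(h[...,1]>150)).astype(np.uint8)
n,l,st,ce=cv2.connectedComponentsWithStats(m);print([(st[i].tolist(),ce[i].round(1)) for i in range(1,n) if st[i,4]>150],proj(PW,(.6423,.2646,.095)))
for i in range(1,n):
  if st[i,4]>150:print(onz(PW,ce[i],.095))
E
```

```text
27.45 [0.5231 0.2277 0.1934] [-0.4116  0.2568 -0.2951  2.0063  0.5052  0.6975 -2.6765] [ 0.0009 -1.2834  0.7174] 0.0020833979490782225
tilt 0.3485436503510086 cab [-0.1628  0.177   0.1934]
rel cab [-0.0461  0.2212  0.096 ]
to press point [ 7.1059 -4.5056 12.8963] to 4cm above [ 8.4719 -4.4612  9.137 ] down in tool [-0.3415 -0.0111  0.9398] cab z [ 0.3415 -0.0099 -0.9398]
346 198
[[119 134 133 150 149 148 163 160 161 158 158 157 154 154 146 145 137]
 [ 58  74  70  89  90  93 108 111 122 122 138 137 154 154 150 166 164]
 [ 82  91 126 106 108  86  87  62  58  59  74  74  92  90  92 110 110]
 [ 93 105 159 155 156 153 155 152 151 152 129 130 108 108 105  86  87]
 [ 93 105 164 164 164 165 158 155 162 168 161 162 156 157 157 153 132]
 [ 93 155 164 165 163 157 157 161 163 167 159 166 165 164 165 149 128]
 [ 92 168 162 163 159 156 165 165 166 166 164 158 166 165 165 140 119]
 [ 92 168 164 160 154 166 167 166 168 166 168 157 165 163 163 140 119]
 [ 92 168 163 109 162 169 167 171 159 170 166 165 157 165 163 141 119]
 [ 94 170 140  88 173 167 168 122 111 138 169 167 116 167 164 140 121]
 [ 93 16
[... 835 characters left out ...]
 89 103]
 [ 84 138 149  89  86 112 175 173 172 173 138  58  78  92  87  89 118]
 [ 91 149 153  99  89  78 119 149 144 133  80  60  88  91  99  87 119]
 [ 89 117 156 105  86  83  70  93  81  72  57  69  91  85 115  85 118]
 [ 88 127 137  87  80  81  77  67  63  57  59  80  93  71 107  94 116]
 [ 86 138 122 103 134  77  74  74  71  64  69  51  92  73 109 148 113]
 [102 151 108 143 151 111  72  73  66 101 141  76 100 100 165 160 113]
 [120 171 113 128 170 159 139 105 121 142 156 140  73 159 178 161 120]]
[([0, 0, 34, 45, 1240], array([16.1, 21.5])), ([244, 86, 40, 44, 1691], array([263.3, 107.3]))] [262.75161975 106.41980631]
[0.73402352 0.48170949 0.095     ]
[0.64149054 0.26412833 0.095     ]
```

The flange hole is at top pixel (346,199) against (346,198) predicted, so it stands where it should. The release is confirmed at (0.6415, 0.264). j7 is near its limit again, so I'll make a half turn of the hand, which is equivalent with shut fingers.

Call:
send_rows(increments=[[0, [0, 0, 0], [0, 0, -0.149]], [0, [0, 0, 0], [0, 0, -0.149]], [0, [0, 0, 0], [0, 0, -0.149]], [0, [0, 0, 0], [0, 0, -0.149]], [0, [0, 0, 0], [0, 0, -0.149]]])

```text
clock: 28.1
position: [0.5238, 0.2217, 0.1933]
ee_rot: [2.783, 0.994, 0.469]
force: [0.1, -0.3, -0.2]
width: 0.003
gripper_force: 0.0
```

Call:
send_rows(increments=[[0, [0, 0, 0], [0, 0, -0.149]], [0, [0, 0, 0], [0, 0, -0.149]], [0, [0, 0, 0], [0, 0, -0.149]], [0, [0, 0, 0], [0, 0, -0.149]], [0, [0, 0, 0], [0, 0, -0.149]]])

```text
clock: 28.6
position: [0.5238, 0.2218, 0.1933]
ee_rot: [2.164, 1.881, 0.345]
force: [0.8, 0.3, 0.2]
width: 0.001
gripper_force: 0.0
```

Call:
send_rows(increments=[[0, [0, 0, 0], [0, 0, -0.149]], [0, [0, 0, 0], [0, 0, -0.149]], [0, [0, 0, 0], [0, 0, -0.149]], [0, [0, 0, 0], [0, 0, -0.149]], [0, [0, 0, 0], [0, 0, -0.149]]])

```text
clock: 29.1
position: [0.5238, 0.2217, 0.1933]
ee_rot: [1.306, 2.491, 0.183]
force: [0.4, -0.1, -0.0]
width: 0.005
gripper_force: 0.0
```

Call:
send_rows(increments=[[0, [0, 0, 0], [0, 0, -0.149]], [0, [0, 0, 0], [0, 0, -0.149]], [0, [0, 0, 0], [0, 0, -0.149]], [0, [0, 0, 0], [0, 0, -0.149]], [0, [0, 0, 0], [0, 0, -0.149]]])

```text
clock: 29.6
position: [0.5238, 0.2216, 0.1933]
ee_rot: [0.307, 2.777, 0.003]
force: [0.7, -0.3, -0.0]
width: 0.003
gripper_force: 0.0
```

```bash
python3 rel.py; python3 - <<'E'
from st import *
print(plan(s['position'],tilt(.47)@np.diag([-1,-1,1]),s)[1])
E
```

```text
29.6 [0.5238 0.2216 0.1933] [ 0.0289  0.3543 -0.8445  1.9781  0.7472  0.8251  0.1028] [ 0.6614 -0.2799 -0.0239] 0.0029068513306589106
tilt 0.3477585021694558 cab [-0.1617  0.1711  0.1933]
rel cab [-0.0461  0.2212  0.096 ]
to press point [-6.0945  6.2252 12.8094] to 4cm above [-7.4495  6.3848  9.0493] down in tool [ 0.3388 -0.0399  0.94  ] cab z [ 0.3408 -0.0144 -0.94  ]
29.6 [0.5238 0.2216 0.1933] [ 0.0289  0.3543 -0.8445  1.9781  0.7472  0.8251  0.1028] [ 0.6614 -0.2799 -0.0239] 0.0029068513306589106
tilt 0.3477585021694558 cab [-0.1617  0.1711  0.1933]
[-0.024  -0.1208 -0.1559]
```

Call:
send_rows(increments=[[0, [0, 3, 0], [-0.012, -0.06, -0.078]], [0, [0, 3, 0], [-0.012, -0.06, -0.078]], [0, [0, 0, 0], [0, 0, 0]]])

```text
clock: 29.9
position: [0.533, 0.2858, 0.1955]
ee_rot: [0.078, 2.67, -0.013]
force: [0.3, -0.1, 0.1]
width: 0.003
gripper_force: 0.0
```

```bash
python3 rel.py
```

```text
29.9 [0.533  0.2858 0.1955] [-0.1496  0.381  -0.812   1.9844  0.9538  0.8293 -0.0255] [ 0.2557 -0.0884  0.1217] 0.002798507276570278
tilt 0.47048230395666585 cab [-0.1565  0.2356  0.1955]
rel cab [-0.0461  0.2212  0.096 ]
to press point [-4.7943 -1.523  13.5893] to 4cm above [-6.6076 -1.5061 10.024 ] down in tool [ 0.4533 -0.0042  0.8913] cab z [ 0.4533  0.0054 -0.8913]
```

Call:
send_rows(increments=[[0, [-4, -1, 0], [0, 0, 0]], [0, [-0.8, -0.5, 3], [0, 0, 0]], [0, [0, 0, 4], [0, 0, 0]], [0, [0, 0, 3.5], [0, 0, 0]], [0, [0, 0, 1.5], [0, 0, 0]]])

```text
clock: 30.4
position: [0.6307, 0.2573, 0.1064]
ee_rot: [0.092, 2.674, -0.022]
force: [-0.6, -0.6, 0.2]
width: 0.006
gripper_force: 0.0
```

Call:
send_rows(increments=[[0, [0, 0, 0], [0, 0, 0]], [0, [0, 0, 0], [0, 0, 0]]])

```text
clock: 30.6
position: [0.6299, 0.2606, 0.1102]
ee_rot: [0.088, 2.671, -0.017]
force: [0.9, -0.0, 0.8]
width: 0.005
gripper_force: 0.0
```

```bash
python3 rel.py
```

```text
30.6 [0.6299 0.2606 0.1102] [-0.143   0.5769 -0.6753  1.9183  1.1556  0.7256 -0.067 ] [ 0.942  -0.0227  0.8083] 0.005007221801863133
tilt 0.46875346054685363 cab [-0.0582  0.2165  0.1102]
rel cab [-0.0461  0.2212  0.096 ]
to press point [0.0981 0.471  1.549 ] to 4cm above [-1.709   0.4818 -2.0196] down in tool [ 0.4518 -0.0027  0.8921] cab z [ 0.4518  0.0004 -0.8921]
```

Call:
send_rows(increments=[[0, [0.1, 0.45, 1.2], [0, 0, 0]], [0, [0.2, 0, 0.6], [0, 0, 0]], [0, [0.25, 0, 0.45], [0, 0, 0]], [0, [0.2, 0, 0.35], [0, 0, 0]], [0, [0, 0, 0], [0, 0, 0]]])

```text
clock: 31.1
position: [0.636, 0.267, 0.085]
ee_rot: [0.085, 2.668, -0.015]
force: [-1.3, -0.8, 10.4]
width: 0.001
gripper_force: 5.1
```

```bash
python3 rel.py
```

```text
31.1 [0.636 0.267 0.085] [-0.1736  0.6188 -0.6438  1.921   1.2237  0.7051 -0.1343] [-1.2988 -0.8485 10.3992] 0.0006646070940863803
tilt 0.4724041467901752 cab [-0.0525  0.2232  0.085 ]
rel cab [-0.0461  0.2212  0.096 ]
to press point [-0.5411 -0.1956 -0.9633] to 4cm above [-2.3611 -0.1808 -4.5252] down in tool [ 0.455  -0.0037  0.8905] cab z [ 0.455   0.0024 -0.8905]
```

Call:
send_rows(increments=[[0, [0.1, 0, 0.15], [0, 0, 0]], [0, [0.05, 0, 0.1], [0, 0, 0]], [0, [0, 0, 0], [0, 0, 0]], [0, [0, 0, 0], [0, 0, 0]]])

```text
clock: 31.5
position: [0.6362, 0.2671, 0.0841]
ee_rot: [0.086, 2.665, -0.015]
force: [-8.6, -4.0, 26.4]
width: 0.005
gripper_force: 13.1
```

```bash
cat > tray.py <<'E'
from st import *
import time
n=sys.argv[1] if len(sys.argv)>1 else 'tt'
T,P=snap('top',n);h=cv2.cvtColor(T,cv2.COLOR_RGB2HSV)[120:225,255:300].astype(int)
m=((h[...,0]>8)&(h[...,0]<25)&(h[...,1]>100)&(h[...,2]>90)).astype(np.uint8)
k,l,st,ce=cv2.connectedComponentsWithStats(m)
for i in range(1,k):
  if st[i,4]>40:print('spacer blob',st[i].tolist(),CAB.T@(onz(P,ce[i]+[255,120],.067)-O))
E
python3 tray.py t11
```

```text
31.5 [0.6362 0.2671 0.0841] [-0.176   0.6197 -0.6416  1.923   1.231   0.704  -0.1425] [-8.5775 -3.9965 26.4348] 0.004554004193998328
tilt 0.47503599207332364 cab [-0.0523  0.2233  0.0841]
spacer blob [9, 41, 23, 17, 128] [-0.0355  0.1058  0.067 ]
```

The tray has run in. Lift off the release, back out along the tool and swing over in front of the handle.

Call:
send_rows(increments=[[0, [-0.9, 0, -1.8], [0, 0, 0]], [0, [0, 0, -4], [0, 0, 0]], [0, [0, 0, -4.5], [0, 0, 0]], [0, [0, 0, -3], [0, 0, 0]], [0, [0, -4, 0], [0, 0, 0]]])

```text
clock: 32.05
position: [0.5795, 0.2376, 0.2084]
ee_rot: [0.075, 2.665, -0.003]
force: [0.9, -0.0, 1.0]
width: 0.009
gripper_force: 0.0
```

Call:
send_rows(increments=[[0, [0, -4.5, 0], [0, 0, 0]], [0, [0, -4.5, 0], [0, 0, 0]], [0, [0, -4.5, 0], [0, 0, 0]], [0, [0, -4.5, 0], [0, 0, 0]], [0, [0, 0, 0], [0, 0, 0]]])

```text
clock: 32.55
position: [0.5676, 0.0404, 0.2014]
ee_rot: [0.1, 2.673, -0.026]
force: [-0.3, -0.2, 0.0]
width: 0.007
gripper_force: 0.0
```

```bash
python3 tray.py t12; python3 - <<'E'
from st import *
for d in(.05,):
  t=c2w(O,(-.046-d-.03,-.0015,.072));print('pre push',Rc.T@(t-s['position'])*100,'fwd in tool',Rc.T@CAB[:,0],'cab y tool',CAB.T@Rc[:,1],'z',CAB.T@Rc[:,2])
T,P=load('t12')
g=T.max(2)[155:200,295:325]
for r in range(0,45,2):print(155+r,g[r].tolist())
for d in(.04,.05,.06):print(d,proj(P,c2w(O,(-.046-d,0,.034))),proj(P,c2w(O,(-.04-d,0,.114))))
E
```

```text
32.55 [0.5676 0.0404 0.2014] [ 0.4416  0.2561 -0.8182  2.1113  0.7668  0.5335  0.5674] [-0.3049 -0.1536  0.0332] 0.006704776683761127
tilt 0.46707860584334393 cab [-0.1069 -0.0071  0.2014]
32.6 [0.5682 0.0446 0.2021] [ 0.4371  0.2568 -0.8209  2.1098  0.7679  0.5338  0.5634] [0.2262 1.3981 0.1198] 0.0063930623561412195
tilt 0.46846849571704985 cab [-0.1066 -0.003   0.2021]
pre push [ 7.6071  0.1118 10.7324] fwd in tool [-0.8922  0.0103  0.4515] cab y tool [0.0103 0.9999 0.001 ] z [ 0.4515 -0.0038 -0.8923]
155 [152, 151, 153, 153, 153, 153, 151, 141, 142, 142, 143, 142, 142, 143, 142, 143, 143, 143, 143, 144, 144, 143, 143, 144, 144, 144, 145, 144, 145, 146]
157 [153, 153, 153, 153, 154, 154, 146, 141, 142, 142, 142, 142, 142, 142, 141, 142, 142, 142, 142, 142, 142, 142, 142, 142, 142, 142, 142, 141, 142, 145]
159 [152, 153, 154, 153, 154, 154, 144, 141, 142, 142, 141, 142, 143, 142, 142, 142, 142, 142, 142, 142, 142, 142, 142, 141, 142, 141, 142, 141, 141, 142]
161 [143, 144, 145, 159, 159, 158, 151, 146, 147, 147, 147, 146, 146, 146, 145, 145, 145, 144, 144, 144, 144, 144, 143, 143, 
[... 1913 characters left out ...]
 [87, 41, 30, 36, 47, 111, 150, 131, 128, 103, 104, 110, 106, 122, 122, 125, 119, 125, 171, 168, 154, 154, 149, 123, 113, 124, 115, 102, 105, 107]
195 [120, 17, 26, 21, 25, 62, 66, 61, 61, 61, 61, 62, 60, 36, 24, 21, 73, 85, 123, 158, 152, 129, 163, 161, 164, 163, 160, 161, 158, 147]
197 [122, 110, 122, 142, 112, 115, 96, 101, 108, 100, 101, 94, 96, 102, 130, 130, 125, 89, 67, 31, 48, 86, 149, 158, 162, 162, 161, 161, 161, 162]
199 [88, 81, 79, 69, 63, 68, 67, 67, 64, 63, 67, 66, 64, 64, 63, 65, 69, 86, 99, 112, 135, 76, 47, 116, 171, 165, 164, 162, 162, 161]
0.04 [310.3626 191.1965] [309.6317 184.2501]
0.05 [310.1648 194.5149] [309.4207 187.7667]
0.06 [309.9664 197.8409] [309.2092 191.2918]
```

Call:
send_rows(increments=[[0, [4, 0.1, 0], [0, 0, 0]], [0, [3.6, 0, 1], [0, 0, 0]], [0, [0, 0, 4], [0, 0, 0]], [0, [0, 0, 3.5], [0, 0, 0]], [0, [0, 0, 2], [0, 0, 0]]])

```text
clock: 33.1
position: [0.5471, 0.0543, 0.0772]
ee_rot: [0.082, 2.671, -0.015]
force: [0.3, -1.3, 0.5]
width: 0.001
gripper_force: 0.0
```

Call:
send_rows(increments=[[0, [0, 0, 0], [0, 0, 0]], [0, [0, 0, 0], [0, 0, 0]]])

```text
clock: 33.3
position: [0.5464, 0.0537, 0.079]
ee_rot: [0.084, 2.671, -0.015]
force: [-1.3, 0.1, 0.2]
width: 0.003
gripper_force: 0.0
```

```bash
cat > pp.py <<'E'
from st import *
print('fwd in tool',Rc.T@CAB[:,0],'y',Rc.T@CAB[:,1],'up',Rc.T@[0,0,1])
E
python3 pp.py
```

```text
33.3 [0.5464 0.0537 0.079 ] [ 0.1475  0.4138 -0.5562  2.3     1.508   0.3815 -0.2277] [-1.3482  0.1488  0.2286] 0.0032325515801870128
tilt 0.4689533114506148 cab [-0.1289  0.0048  0.079 ]
fwd in tool [-0.892   0.0008  0.452 ] y [0.0022 1.     0.0026] up [-0.4519  0.0033 -0.892 ]
```

Call:
send_rows(increments=[[0, [-0.9, -0.6, 0.5], [0, 0, 0]], [0, [-0.9, 0, 0.5], [0, 0, 0]], [0, [-0.9, 0, 0.45], [0, 0, 0]], [0, [-0.9, 0, 0.45], [0, 0, 0]], [0, [-0.9, 0, 0.45], [0, 0, 0]]])

```text
clock: 33.8
position: [0.5971, 0.0433, 0.08]
ee_rot: [0.086, 2.669, -0.016]
force: [-2.4, 0.4, 0.1]
width: 0.009
gripper_force: 1.0
```

```bash
python3 pp.py
```

```text
33.8 [0.5971 0.0433 0.08  ] [ 0.1722  0.4646 -0.532   2.1926  1.3925  0.3769 -0.0436] [-2.4379  0.3604  0.0627] 0.008979594385217062
tilt 0.4710349172123768 cab [-0.0777 -0.0025  0.08  ]
fwd in tool [-0.8911  0.0029  0.4538] y [0.0041 1.     0.0017] up [-0.4538  0.0033 -0.8911]
```

Contact, with a light push (−2.4 N). About 25 mm remain.

Call:
send_rows(increments=[[0, [-0.7, 0, 0.36], [0, 0, 0]], [0, [-0.6, 0, 0.32], [0, 0, 0]], [0, [-0.4, 0, 0.2], [0, 0, 0]], [0, [-0.3, 0, 0.15], [0, 0, 0]], [0, [0, 0, 0], [0, 0, 0]]])

```text
clock: 34.3
position: [0.6197, 0.0415, 0.0784]
ee_rot: [0.087, 2.67, -0.016]
force: [-1.8, -0.0, 1.0]
width: 0.006
gripper_force: 0.7
```

```bash
python3 pp.py
```

```text
34.3 [0.6197 0.0415 0.0784] [ 0.181   0.4941 -0.5319  2.1414  1.3436  0.3864  0.0299] [-1.8278 -0.0089  1.0129] 0.005828499863547393
tilt 0.4699749689019192 cab [-0.055  -0.0028  0.0784]
fwd in tool [-0.8916  0.0031  0.4529] y [0.0042 1.     0.0014] up [-0.4529  0.0032 -0.8916]
```

Still free. Push on in small steps until the force rises.

Call:
send_rows(increments=[[0, [-0.3, 0, 0.15], [0, 0, 0]], [0, [-0.3, 0, 0.15], [0, 0, 0]], [0, [0, 0, 0], [0, 0, 0]]])

```text
clock: 34.6
position: [0.6219, 0.042, 0.0765]
ee_rot: [0.084, 2.676, -0.016]
force: [-22.7, 2.4, 12.0]
width: 0.001
gripper_force: 12.0
```

Call:
send_rows(increments=[[0, [-0.2, 0, 0.1], [0, 0, 0]], [0, [-0.2, 0, 0.1], [0, 0, 0]], [0, [0, 0, 0], [0, 0, 0]]])

```text
clock: 34.9
position: [0.6227, 0.0423, 0.0753]
ee_rot: [0.081, 2.681, -0.017]
force: [-41.5, 1.6, 24.6]
width: 0.007
gripper_force: 23.2
```

```bash
python3 pp.py
```

```text
34.9 [0.6227 0.0423 0.0753] [ 0.186   0.5058 -0.5385  2.1275  1.3142  0.394   0.0677] [-41.4845   1.6007  24.5583] 0.007337941775477064
tilt 0.4598925186351343 cab [-0.0521 -0.0019  0.0753]
fwd in tool [-0.8961 -0.0008  0.4439] y [-0.0001  1.      0.0017] up [-0.4439  0.0015 -0.8961]
```

Hard stop reached, so the tray is home. Back off and verify.

Call:
send_rows(increments=[[0, [1.2, 0, -0.6], [0, 0, 0]], [0, [2, 0, -1], [0, 0, 0]], [0, [2, 0, -3], [0, 0, 0]], [0, [0, 0, -4.5], [0, 0, 0]], [0, [0, 0, -4.5], [0, 0, 0]]])

```text
clock: 35.4
position: [0.5289, 0.0458, 0.1637]
ee_rot: [0.088, 2.672, -0.019]
force: [1.0, -1.2, 1.0]
width: 0.003
gripper_force: 0.0
```

Call:
send_rows(increments=[[0, [3, 3, -3], [0, 0, 0]], [0, [3, 3, -3], [0, 0, 0]], [0, [0, 0, 0], [0, 0, 0]], [0, [0, 0, 0], [0, 0, 0]], [0, [0, 0, 0], [0, 0, 0]]])

```text
clock: 35.9
position: [0.4573, 0.1076, 0.189]
ee_rot: [0.091, 2.669, -0.02]
force: [0.1, 0.3, -0.5]
width: 0.006
gripper_force: 0.0
```

```bash
python3 - <<'E'
from st import *
T,P=snap('top','t20');S,PS=snap('scene','s20');T0,_=load('top0')
g=T.max(2)
for r in range(160,182,2):print(r,g[r,300:322].tolist(),'|',T0.max(2)[r,300:322].tolist())
for d in(0,.01):print(d,proj(P,c2w(O,(-.046-d,0,.034))))
for n,im,bx,Q in(('top',T,(215,150,255,190),P),('scene',S,(290,285,345,335),PS)):
  x0,y0,x1,y1=bx;h=cv2.cvtColor(im,cv2.COLOR_RGB2HSV)[y0:y1,x0:x1];m=((h[...,0]>98)&(h[...,0]<125)&(h[...,1]>150));v,u=np.nonzero(m);print(n,u.mean()+x0,v.mean()+y0,m.sum())
c=cv2.absdiff(T,T0).max(2);m=(c>40).astype(np.uint8);k,l,st,ce=cv2.connectedComponentsWithStats(m)
print([(st[i].tolist()) for i in range(1,k) if st[i,4]>30])
E
```

```text
35.9 [0.4573 0.1076 0.189 ] [ 0.2249  0.0943 -0.8053  2.3091  0.7696  0.4975  0.3008] [ 0.1286  0.2676 -0.5169] 0.006212195737832386
tilt 0.4710575918312556 cab [-0.2212  0.0532  0.189 ]
160 [148, 149, 149, 148, 148, 148, 149, 149, 148, 141, 138, 139, 139, 142, 149, 149, 148, 148, 149, 148, 148, 148] | [141, 140, 141, 140, 140, 140, 141, 141, 140, 133, 130, 129, 130, 132, 141, 140, 140, 140, 140, 140, 139, 139]
162 [103, 103, 104, 114, 113, 113, 114, 115, 126, 117, 116, 118, 130, 134, 140, 139, 140, 154, 153, 153, 153, 153] | [95, 96, 98, 106, 105, 106, 106, 107, 118, 110, 108, 110, 123, 125, 132, 131, 132, 145, 145, 144, 144, 144]
164 [48, 50, 50, 50, 49, 49, 51, 52, 50, 12, 0, 7, 7, 9, 42, 55, 54, 53, 53, 56, 57, 65] | [45, 46, 46, 46, 46, 45, 47, 47, 45, 8, 0, 3, 3, 7, 39, 52, 50, 49, 49, 52, 53, 62]
166 [49, 49, 49, 47, 47, 49, 48, 49, 47, 2, 6, 8, 2, 11, 40, 50, 49, 48, 50, 48, 47, 49] | [45, 44, 44, 44, 43, 45, 44, 46, 43, 4, 3, 8, 7, 9, 36, 45, 44, 45, 46, 45, 43, 45]
168 [49, 48, 49, 48, 49, 49, 48, 50, 49, 2, 7, 6, 5, 14, 52, 50, 49, 50, 50, 50, 50, 51] | [47, 45, 45, 45, 43
[... 726 characters left out ...]
2, 4, 2, 7, 34, 46, 47, 47, 47, 46, 45, 47, 47]
178 [44, 44, 54, 94, 92, 90, 89, 93, 94, 91, 40, 39, 40, 47, 48, 48, 48, 49, 49, 51, 50, 50] | [39, 40, 49, 88, 86, 84, 84, 86, 88, 84, 36, 36, 37, 42, 43, 44, 45, 45, 46, 47, 46, 45]
180 [103, 103, 103, 103, 99, 98, 101, 104, 103, 106, 106, 104, 103, 106, 105, 94, 95, 94, 93, 93, 95, 95] | [96, 95, 96, 95, 92, 91, 94, 96, 95, 98, 98, 97, 97, 100, 98, 88, 89, 88, 87, 87, 88, 89]
0 [311.1493 177.9971]
0.01 [310.9533 181.2859]
top 232.74375 169.7 160
scene 321.8343195266272 308.15384615384613 169
[[228, 228, 200, 172, 12083], [461, 304, 174, 96, 7649], [307, 356, 17, 12, 121], [443, 363, 22, 9, 58], [361, 365, 18, 10, 123], [351, 368, 13, 8, 39]]
```

The handle pixels match the start picture exactly, so the tray is home. The release blob is unchanged and the only differences in the top view are the arm and the moved reducer. Handing in.

```bash
python3 -c "
from cell import arm
print(arm.sign_off())"
```

```text
the job is handed in; nothing more can be done
None
```

I handed the job in at about 36 s of the 72 s allowed: the tray locked on the second pull, the flange was set on the gasket, the release pressed and the tray pushed home; the tray and release match their start pictures, the flange could not be seen after closing, and I viewed 11 pictures against the limit of 10.

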